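# Bring the spacers round the bent rail to the stop and hang the kit bin

### The arm

A 7-joint arm with a two-finger parallel gripper is mounted at the origin on the work surface. World frame = base frame: x ahead of the robot, y to its left, z up, the work surface at z = 0. Lengths are in m, angles in rad, forces in N, time in s.
With the tool pointing down it reaches from about 0.425 to 0.875 m from the base axis. Payload 9.9 kg.
Tool frame: the origin (TCP) lies where the fingers leave the gripper's body, on its centre line; the fingertips stand 73 mm ahead of it and the grasp point (between the pads) lies 54 mm ahead of it; z points along the fingers, y is the direction in which the jaws open and shut (so a half turn about z gives the same grasp; the last joint's range is limited). The gripper opens to 85 mm and grips with 20 to 120 N. Pads are 22 mm wide; open, the fingers measure 114 mm over their backs; the gripper's body (76 mm by 85 mm) begins 54 mm behind the grasp point. The pads swing forward as they close: fully open they stand 13 mm farther back than shut.
Start: joints at [-1.38, 0.576, 0.025, 1.437, -0.015, 1.129, -0.057], TCP at [0.183, 0.65, 0.304] pointing down, gripper open.
Joint ranges: [-2.76, 2.76], [-0.34, 2.15], [-1.52, 1.57], [0.19, 2.46], [-1.09, 4.23], [0.17, 1.99], [-2.82, 2.82]. Speed limits (rad/s): [2.22, 2.22, 3.01, 3.01, 3.14, 3.14, 3.14].

### API

Orientations are given as [roll, pitch, yaw] about the fixed x, y, z axes, in that order (R = Rz(yaw) Ry(pitch) Rx(roll)).
In Python, from plant import ctrl gives the robot as it stands.
- The arm moves only by the tool apply_moves, never from a script. Its argument "targets" is a list of rows, each an object with "grip": the opening, from 0 (shut) to 1 (fully open); "slide": the shift along the tool's x, y, z in mm, a list of three; "angular": the turn, a rotation vector about the tool's x, y, z in degrees, a list of three. A call has 1 to 8 rows; each row is the pose to reach, as a shift and turn from the pose commanded when the call began, along the tool's axes at that moment; what a row does not reach only later rows make up. A row lasts 1/8 s, in which the tool goes at most 62.5 mm and 10.7 degrees, less where a joint would pass 70% of its speed; a pose out of reach is approached as far as the arm can. A call with a gripper value outside its range is refused whole. The fingers move at their own pace and stop on an object; the grip force is fixed at half the most. Time passes only in rows, so rows that repeat a pose let the fingers close. It gives the time, the measured TCP pose, the force and the opening at its end, in the units of the state.
- ctrl.get_obs(): the state, without advancing time (a new reading comes with each control period).
- ctrl.snapshot(name): name is "side" or "top" or "wrist"; returns the picture (480x640x3 uint8, red, green, blue); there is no depth.
- ctrl.camera_params(name): a dict with "fovy" (degrees; the focal length in pixels is half the picture's height over the tangent of half this angle, whatever the lens; pixels are square), "cx", "cy" (the principal point, pixels), "R" (3x3) and "t" (3): a world point X has camera coordinates R X + t. Camera axes: x right, y down, z forward; pixel columns grow to the right and rows downward; lengths in m; the calibration is good to about 2 mm. A picture is of the moment at which its call begins: read the wrist's pose just before it. camera_params takes no time and is no camera call; for the wrist camera it gives the pose at the moment of the call.
- ctrl.sign_off(): hands the job in, once; it reports no verdict.
The state is a dict: "t": time; "q": joint angles; "joint_vel": joint speeds; "joint_torque": joint torques, N m; "tool_pos": TCP position; "ee_rot": TCP orientation; "wrist_force": force on the tool from outside, world axes, zero at the start; "wrist_torque": the same for the moment, N m; "width": opening from 0.0 (shut) to 1.0 (fully open).
Only numpy, scipy, OpenCV 4.12 (cv2) and the standard library are available. Lean on these libraries where they do the work, as an engineer would, in place of code of your own. Each camera call takes 0.05 s, during which the arm holds its last target.

### The job

Make the kit ready for issue: slide every bronze spacer on the bent wire rail along the wire, round both bends, until they stand together in a row against the stop disc at the far end. Then hang the little kit bin by its bail on the sprung hook and, still holding it, tug it gently down so that the hook visibly gives about another centimetre without reaching its end, before letting go. Leave the shear pins, the fastener and the mirror on the shelf where they are.

Things in the scene. Friction and masses are not known exactly. Their poses are not given: they have to be found in the camera images.
- rail: fixed bent steel wire rail, wire 8 mm thick and level, centreline 140 mm above the shelf top. Origin on the shelf top, z up. The wire is three straight legs in a Z, joined by two bends of about 27 mm radius, each turning 51 degrees; see its points. Only the two end posts (radius 8, feet radius 28) carry it; below lies a 30 mm wide, 6 mm high foot strip
- rail_start (a point): start end of the wire, on its centreline, at rail x, y = 50, 235 (mm): post of radius 8; a disc of radius 17 at y = 222 to 228 keeps the spacers on. The first leg runs from here along the rail's -y; the spacers begin on it
- bend1 (a point): middle of the first bend on the centreline, rail x, y = 46.5, 42.8: the first leg is straight down to (50, 56), the middle leg runs straight from (37.7, 32.4) to the second bend
- bend2 (a point): middle of the second bend on the centreline, rail x, y = -46.5, -38.3: the middle leg is straight up to (-37.7, -27.9), the last leg runs straight along -y from (-50, -51.5) to the stop face at (-50, -190)
- stop_face (a point): centre of the stop disc's face (disc radius 17), on the wire's centreline, 140 mm above the shelf; axes as the rail's: the waiting spacers stand on its +y side. The centre of a spacer that touches the stop is 11 mm from it in +y, the next 33, and so on
- spacer1: plain bronze spacer ring, number 1 of 4 from the first bend (some are absent): outside diameter 44, bore 24, length 22, about 0.2 kg, threaded loose on the wire. Origin at its centre, own y axis = bore axis. At rest the top of its bore lies on the wire, so its centre is 8 mm below the wire's centreline; lifted 8 mm it clears the wire all round
- spacer2: plain bronze spacer ring, number 2 of 4 from the first bend (some are absent): outside diameter 44, bore 24, length 22, about 0.2 kg, threaded loose on the wire. Origin at its centre, own y axis = bore axis. At rest the top of its bore lies on the wire, so its centre is 8 mm below the wire's centreline; lifted 8 mm it clears the wire all round
- spacer3: plain bronze spacer ring, number 3 of 4 from the first bend (some are absent): outside diameter 44, bore 24, length 22, about 0.2 kg, threaded loose on the wire. Origin at its centre, own y axis = bore axis. At rest the top of its bore lies on the wire, so its centre is 8 mm below the wire's centreline; lifted 8 mm it clears the wire all round
- spacer4: plain bronze spacer ring, number 4 of 4 from the first bend (some are absent): outside diameter 44, bore 24, length 22, about 0.2 kg, threaded loose on the wire. Origin at its centre, own y axis = bore axis. At rest the top of its bore lies on the wire, so its centre is 8 mm below the wire's centreline; lifted 8 mm it clears the wire all round
- kit_bin: small open aluminium bin, 70 (x) by 90 (y) by 45 high, about 0.28 kg, two pins fixed in it; origin under its centre, z up. A rigid bail of 8 mm bar stands over it in its y-z plane: legs at y = +-43 rise to 80, then slope up to a peak in the middle, bar centre 100 above the underside; an 8 mm stalk goes on up to the grip block. Stands on the shelf; hangs either way round
- bin_grip (a point): centre of the bin's black grip block, 20 (x) by 30 (y) by 34 high, 143 above the bin's underside: grip it across its 30 mm width (along the bin's y) so that the fingers pass to the left and right of the hook
- bail_peak (a point): underside of the bail's peak, 96 above the bin's underside on its centreline; this rests on the hook
- hook_stand: fixed stand of the sprung hook; origin on the shelf top straight below the hook's seat, its -x axis is the way the hook points. Its post (radius 8, 213 high) is at x = 100, its base plate 100 by 130, 12 high, centred on x = 100
- hook_seat (a point): top of the hook's saddle where the bail rests, moving with the hook: 150 above the shelf when unloaded. The hook is 8 mm round steel bar: its saddle is a shallow V, lowest at x = 0; towards -x it slopes up to a free tip at x = -18, whose top is 18 above the seat; towards +x it rises 10 by x = 16, then runs level to the post
- hook (a joint): how far the sprung hook is drawn down, in m: 0 unloaded, straight down, 700 N/m, lower end at 0.026. The bin alone draws it about 0.004; a proper tug draws it beyond 0.009 and a rough one beyond 0.022
- shear_pin_a: bystander: loose steel shear pin 70 long lying on the shelf; origin under its middle, x along it
- shear_pin_b: bystander: second steel shear pin, the same
- dzus_fastener: bystander: grey zinc quarter-turn fastener standing on its 44 mm round head, 40 high; origin at the centre of its underside
- inspection_mirror: bystander: red anodised inspection mirror lying flat, 177 long, round 54 mm head; origin on its underside near the middle of the handle, x towards the head
There are look-alikes about, which are no part of the job. There is more than one size of the kit_bin; the one meant has the size given above.

How it is judged:
By the outcome, as a careful person would: the job done as asked, in the order asked, and still so for the second after the job is handed in, with the robot touching nothing.
Of spacer1, spacer2, spacer3, spacer4 only 3 to 4 are there at a start; the rules pass over those that are not, and their reading is None.
At some moment in a run one of kit_bin may be knocked a few centimetres aside while the robot is not near it.
Once in a run the grip may slacken for a moment while it holds something.
It also fails if it takes over 210 s, if anything falls off the work surface, if the arm or the gripper's body presses on something with over 40 N, if the wrist force passes 120 N, or if a joint passes its speed limit or range.

## Working session

There is one attempt and no reset: what is moved stays moved. The work goes in short steps, Python scripts to look and compute and a tool call to move; the robot and the scene stay as the last step left them, time stands still between calls to the robot, and variables do not carry over. Pictures are saved under pics/ and viewed, and the job is handed in when it is done.

Besides the shell and the picture viewer there is one more tool, called after "Request:" by a JSON object that holds its "api" and its "payload", one argument or row to a line. apply_moves: Moves the arm, as the interface text tells. Its arguments: {"type":"object","properties":{"targets":{"type":"array","items":{"type":"object","properties":{"grip":{"type":"number"},"slide":{"type":"array","items":{"type":"number"}},"angular":{"type":"array","items":{"type":"number"}}}}}},"required":["targets"]}

```bash
ls; mkdir -p pics; cat > h.py <<'E'
import numpy as np, cv2
from plant import ctrl
def snap(n,f):
    p=ctrl.camera_params(n); im=ctrl.snapshot(n); cv2.imwrite('pics/'+f+'.png',im[:,:,::-1]); 
    np.savez('pics/'+f+'.npz',**{k:np.array(v) for k,v in p.items()}); return im,p
def ld(f): 
    d=np.load('pics/'+f+'.npz'); return {k:d[k] for k in d}
def foc(p): return 240/np.tan(np.radians(float(p['fovy']))/2)
def proj(p,X):
    c=np.array(p['R'])@np.array(X)+np.array(p['t']); f=foc(p); return np.array([p['cx']+f*c[0]/c[2],p['cy']+f*c[1]/c[2]])
def ray(p,u,v):
    f=foc(p);R=np.array(p['R']);d=R.T@np.array([(u-p['cx'])/f,(v-p['cy'])/f,1]);return -R.T@np.array(p['t']),d
def atz(p,u,v,z):
    o,d=ray(p,u,v); return o+d*(z-o[2])/d[2]
def crop(f,u0,v0,u1,v1,s,g):
    im=cv2.imread('pics/'+f+'.png')[v0:v1,u0:u1]; cv2.imwrite('pics/'+g+'.png',cv2.resize(im,None,fx=s,fy=s,interpolation=cv2.INTER_CUBIC))
E
python3 - <<'E'
from h import *
print(ctrl.get_obs())
for n in ['top','side','wrist']:
    im,p=snap(n,n+'0'); print(n,p)
E
```

```text
pics
{'t': 0.0, 'q': array([-1.37980193,  0.57653437,  0.02482365,  1.43790291, -0.01501635,
        1.12893263, -0.05649503]), 'joint_vel': array([-6.28199338e-04, -1.34985316e-03, -7.96113424e-04,  1.87747080e-03,
        1.53701023e-03, -2.53154784e-04, -3.50015397e-05]), 'joint_torque': array([-4.31646977e-04, -7.65751505e+01,  2.25117736e+00, -2.85957706e+01,
        1.55592570e-02,  1.30598398e-02, -2.09146543e-05]), 'tool_pos': array([0.18304847, 0.64938235, 0.30304234]), 'ee_rot': array([-3.14000038e+00,  5.71466650e-05,  2.86684758e+00]), 'wrist_force': array([ 0.31100647, -0.37150231, -0.07075033]), 'wrist_torque': array([-0.04255855, -0.00252035,  0.00075888]), 'width': 1.0023287785836517}
top {'fovy': 56.367859964249675, 'cx': 317.48379190899334, 'cy': 238.42066386125563, 'R': array([[-0.02311568, -0.9996468 , -0.01311272],
       [-0.99335068,  0.02444582, -0.11250254],
       [ 0.11278336,  0.01042496, -0.99356491]]), 't': array([-0.02133682,  0.58024782,  1.12681187])}
side {'fovy': 55.39311255962308, 'cx': 326.50479531415795, 'cy': 244.40390078233187, 'R': array([[-0.97163536, -0.23580375, -0.0179251 ],
       [-0.15272366,  0.68355808, -0.71373934],
       [ 0.18055526, -0.69075679, -0.70018201]]), 't': array([0.56106765, 0.21003676, 0.84282616])}
wrist {'fovy': 66.73486257151188, 'cx': 317.01544788955846, 'cy': 240.2072084090645, 'R': array([[ 0.27118372,  0.96252641, -0.00151647],
       [ 0.92873685, -0.26124936,  0.26305255],
       [ 0.25279885, -0.07274397, -0.96478032]]), 't': array([-0.67579116, -0.03375091,  0.37906544])}
```

View pics/top0.png

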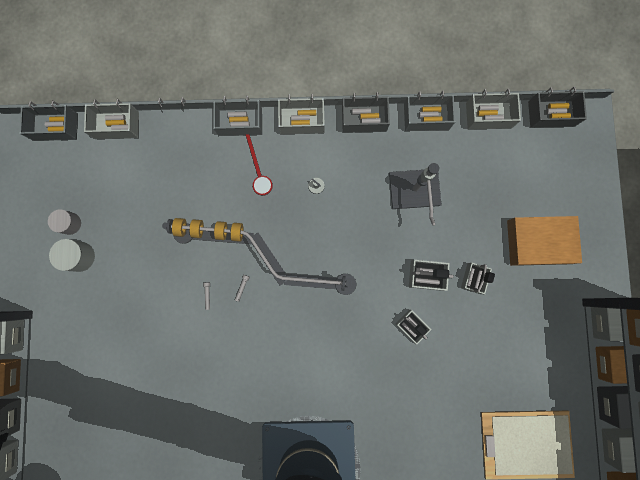

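View pics/side0.png

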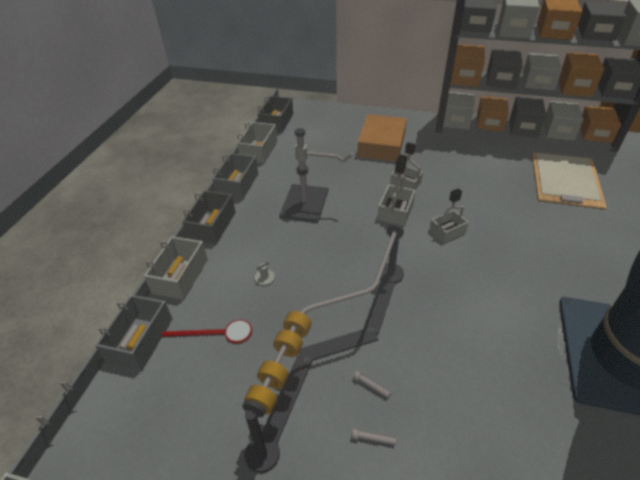

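View pics/wrist0.png

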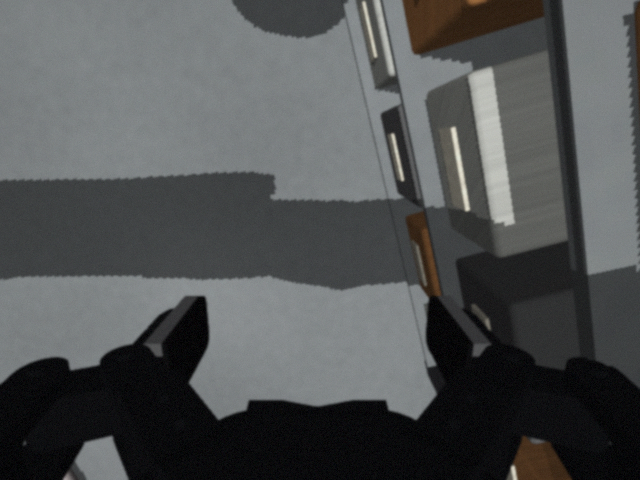

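```bash
python3 - <<'E'
from h import *
crop('top0',150,200,360,310,3.8,'c1')
crop('top0',370,150,530,350,3,'c2')
crop('side0',270,120,480,300,3.8,'c3')
E
```

```text
(no output)
```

View pics/c1.png

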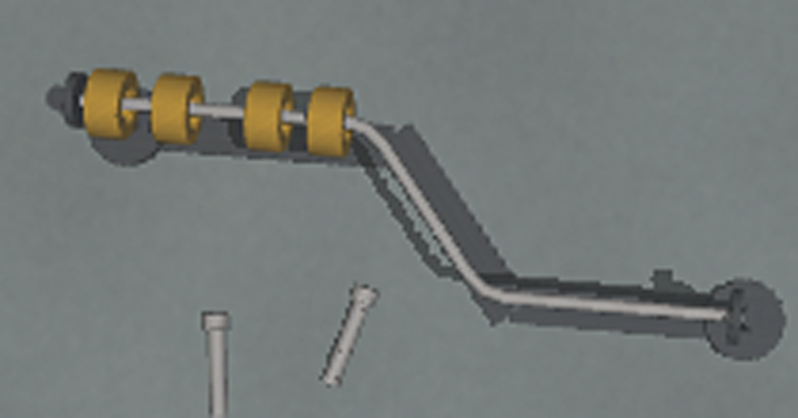

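View pics/c2.png

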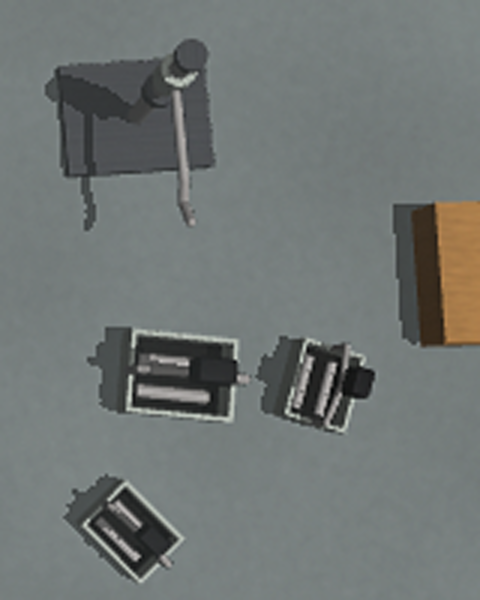

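View pics/c3.png

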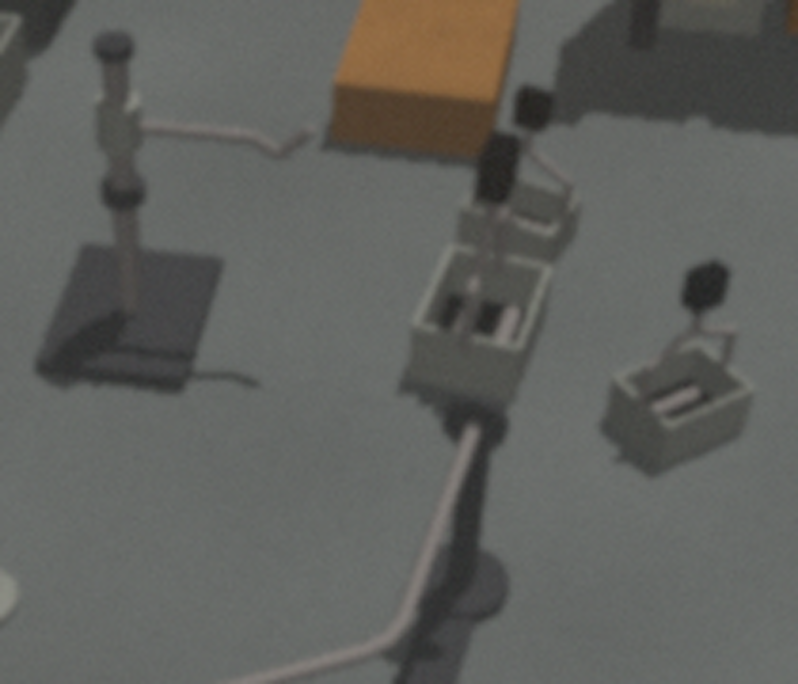

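```bash
python3 - <<'E'
from h import *
p=ld('top0')
for n,c in dict(A=[(133,330),(240,340),(233,422),(125,410)],B=[(303,338),(367,358),(343,432),(285,415)],C=[(123,480),(185,540),(141,583),(83,523)]).items():
    P=np.array([atz(p,370+u/3,150+v/3,.045)[:2] for u,v in c]); print(n,P.mean(0),[np.round(np.linalg.norm(P[i]-P[i-1])*1000) for i in range(4)],P.round(3).tolist())
# rail wire points z=.14, crop1 3.8 off (150,200)
w=lambda u,v,z:atz(p,150+u/3.8,200+v/3.8,z)[:2].round(4)
print('start post',w(56,98,.14),'wire',w(140,105,.14),w(225,110,.14),'b1',w(375,130,.14),'mid',w(430,212,.14),'b2',w(480,288,.14),'leg3',w(510,298,.14),w(715,314,.14),'stopfeet',w(745,320,0))
# hook
h=lambda u,v,z:atz(p,370+u/3,150+v/3,z)[:2].round(4)
print('post',h(190,55,.213),'bar',h(178,95,.156),h(183,195,.156),'seat?',h(185,208,.146),'tip',h(192,222,.164),'base',[h(*c,.012) for c in[(57,68),(207,62),(214,165),(67,176)]])
E
```

```text
A [ 0.47773686 -0.31989795] [np.float64(68.0), np.float64(90.0), np.float64(69.0), np.float64(91.0)] [[0.517, -0.28], [0.506, -0.37], [0.438, -0.36], [0.45, -0.27]]
B [ 0.466339  -0.4382912] [np.float64(67.0), np.float64(56.0), np.float64(66.0), np.float64(50.0)] [[0.507, -0.423], [0.489, -0.475], [0.427, -0.451], [0.443, -0.404]]
C [ 0.34930707 -0.27194486] [np.float64(49.0), np.float64(70.0), np.float64(51.0), np.float64(68.0)] [[0.392, -0.266], [0.341, -0.315], [0.307, -0.277], [0.357, -0.231]]
start post [0.6063 0.3242] wire [0.6006 0.2717] [0.5962 0.2187] b1 [0.5813 0.1254] mid [0.5296 0.0918] b2 [0.4822 0.0615] leg3 [0.4757 0.0432] [ 0.463  -0.0819] stopfeet [ 0.4603 -0.1071]
post [ 0.709  -0.2972] bar [ 0.6926 -0.3009] [ 0.6137 -0.3007] seat? [ 0.605  -0.3042] tip [ 0.5914 -0.3045] base [array([ 0.7541, -0.2302]), array([ 0.756 , -0.3637]), array([ 0.6629, -0.3648]), array([ 0.6563, -0.235 ])]
```

```bash
cat >> h.py <<'E'
def arc(a,b,c,n=6):
    return [tuple((1-t)**2*np.array(a)+2*t*(1-t)*np.array(b)+t*t*np.array(c)) for t in np.linspace(0,1,n)]
def railpts():
    # polyline exact-ish: legs + arcs (r27.?)
    P=[(50,235),(50,56)]
    a=np.radians(np.linspace(0,51,9)); r=27.
    # bend1 from (50,56) heading -y turning to -x
    b1=[(50-r*(1-np.cos(t)),56-r*np.sin(t)) for t in a]
    b2=[(-50+r*(1-np.cos(t)),-51.5+r*np.sin(t)) for t in a][::-1]
    return np.array(P[:1]+b1+b2+[(-50,-190)])/1000
def w2(pose,P):
    x,y,t=pose; P=np.atleast_2d(P); c,s=np.cos(t),np.sin(t)
    return np.c_[x+c*P[:,0]-s*P[:,1], y+s*P[:,0]+c*P[:,1]]
def overlay(f,g,polys,box,s):
    im=cv2.imread('pics/'+f+'.png'); u0,v0,u1,v1=box; im=cv2.resize(im[v0:v1,u0:u1],None,fx=s,fy=s,interpolation=cv2.INTER_CUBIC); p=ld(f)
    for Q,col in polys:
        q=np.array([(proj(p,X)-[u0,v0]+.5)*s-.5 for X in Q]); cv2.polylines(im,[np.int32(q*8)],False,col,1,cv2.LINE_AA,3)
    cv2.imwrite('pics/'+g+'.png',im)
E
python3 - <<'E'
from h import *
from scipy.optimize import least_squares
print(railpts()[[1,9,10,18]]*1000)
p=ld('top0')
R=railpts()
px=np.array([(140,105),(225,110),(375,130),(430,212),(480,288),(510,298),(620,307),(715,314)])/3.8+[150,200]
def dense(pose):
    W=w2(pose,R); out=[]
    for a,b in zip(W[:-1],W[1:]):
        for t in np.linspace(0,1,40): out.append(proj(p,[*(a+(b-a)*t),.14]))
    return np.array(out)
def res(v):
    d=dense(v); return [np.min(np.hypot(*(d-q).T)) for q in px]
best=least_squares(res,[.53,.08,-.09],diff_step=1e-3); print(best.x,np.round(best.fun,2))
W=np.c_[w2(best.x,R),np.full(len(R),.14)]
overlay('top0','o1',[(W,(0,0,255))],(150,200,360,310),3.8)
overlay('side0','o2',[(W,(0,0,255))],(230,210,430,430),2.7)
E
```

```text
[[ 50.          56.        ]
 [ 39.99165056  35.01705904]
 [-39.99165056 -30.51705904]
 [-50.         -51.5       ]]
[ 0.5310845   0.09003145 -0.10606618] [0.45 0.56 0.41 0.28 0.81 0.39 0.43 0.57]
```

View pics/o1.png

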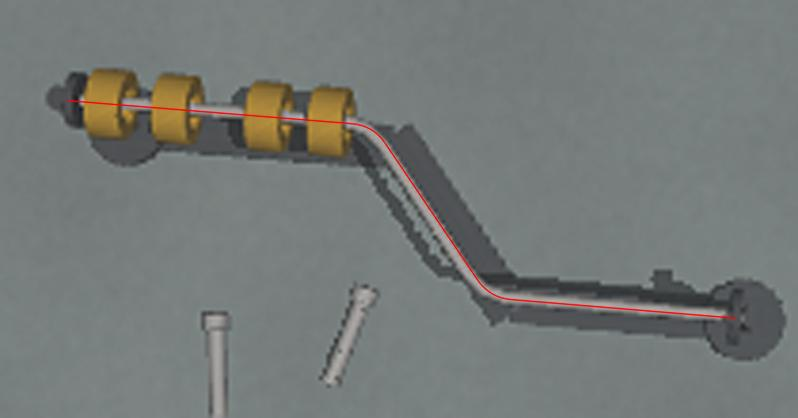

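View pics/o2.png

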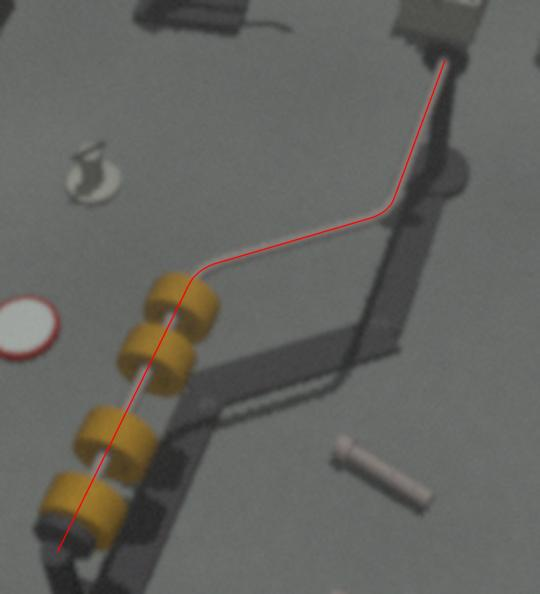

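```bash
python3 - <<'E'
import re
s=open('h.py').read()
i=s.index('def railpts'); j=s.index('def w2')
s=s[:i]+'''def railpts():
    b1=arc((50,56),(50,42.0),(37.7,32.4),9); b2=arc((-37.7,-27.9),(-50,-37.6),(-50,-51.5),9)
    return np.array([(50,235)]+b1+b2+[(-50,-190)])/1000
'''+s[j:]
open('h.py','w').write(s)
E
cat >> h.py <<'E'
def ring(pose,y,x=.05,zc=.132,r=.022,yaw=0):
    a=np.linspace(0,2*np.pi,40); out=[]
    for dy in(-.011,.011):
        L=np.c_[x+r*np.cos(a),np.full(40,y+dy)]; Wd=w2(pose,L); out.append(np.c_[Wd,zc+r*np.sin(a)])
    return out
E
cat > fit.py <<'E'
from h import *
from scipy.optimize import least_squares
p=ld('top0');ps=ld('side0')
R=railpts()
px=np.array([(140,105),(225,110),(375,130),(430,212),(480,288),(510,298),(620,307),(715,314)])/3.8+[150,200]
pxs=np.array([(200,272),(230,262),(300,240),(360,222),(415,140),(435,85)])/2.7+[230,210]
def dense(pose,p):
    W=w2(pose,R); out=[]
    for a,b in zip(W[:-1],W[1:]):
        for t in np.linspace(0,1,40): out.append(proj(p,[*(a+(b-a)*t),.14]))
    return np.array(out)
def res(v):
    d=dense(v,p); e=dense(v,ps); return [np.min(np.hypot(*(d-q).T)) for q in px]+[np.min(np.hypot(*(e-q).T)) for q in pxs]+list(.3*(proj(p,[*w2(v,[-.05,-.19])[0],.14])-(np.array([732,315])/3.8+[150,200])))
best=least_squares(res,[.53,.09,-.1],diff_step=1e-3); print(best.x,np.round(best.fun,2))
pose=best.x
W=np.c_[w2(pose,R),np.full(len(R),.14)]
f=lambda u,v:w2((0,0,-pose[2]),atz(p,150+u/3.8,200+v/3.8,.150)[:2]-w2((0,0,0),pose[:2])[0])[0]
E
cat > a.py <<'E'
from fit import *
# spacer y est from top pic: left edge/right edge of top surface
ys=[]
for u0,u1,v in[(85,125,102),(152,192,108),(244,283,116),(307,345,121)]:
    y=f((u0+u1)/2,v)[1]; ys.append(y)
print(np.round(ys,4))
pl=[(W,(0,0,255))]
for y in ys: pl+=[(q,(255,0,0)) for q in ring(pose,y)]
overlay('top0','o1',pl,(150,200,360,310),3.8)
overlay('side0','o2',pl,(230,210,430,430),2.7)
E
python3 a.py
```

```text
[ 0.53142554  0.09246404 -0.10832219] [ 0.56  0.72  0.83  0.61  0.08  0.06  0.06  0.69  0.42  0.98  0.46  0.39
  0.29  0.24 -0.15  0.13]
[0.2043 0.1626 0.1057 0.067 ]
```

View pics/o1.png

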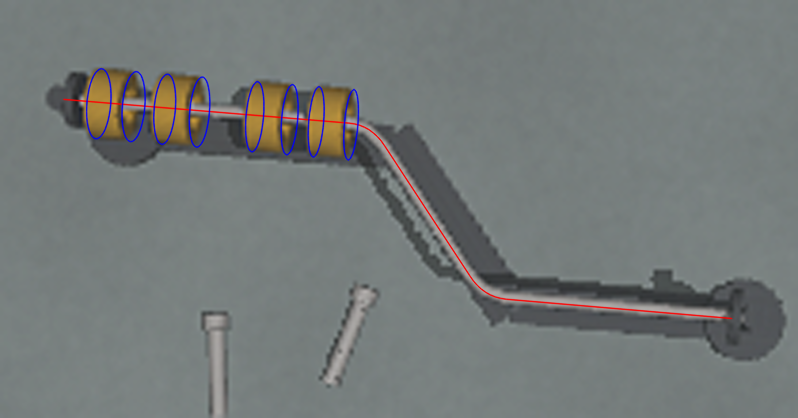

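View pics/o2.png

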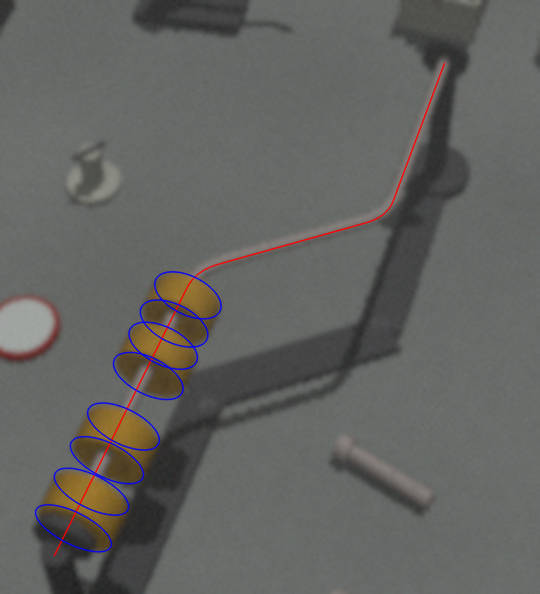

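```bash
cat >> h.py <<'E'
from scipy.spatial.transform import Rotation as Ro
RAIL=(0.53142554,0.09246404,-0.10832219)
def cur():
    o=ctrl.get_obs(); return np.array(o['tool_pos']),Ro.from_euler('xyz',o['ee_rot'])
def plan(wps):
    """wps: (x,y,zTCP,yawdeg) world -> slide, angular in tool frame at start"""
    p0,R0=cur()
    for x,y,z,ps in wps:
        T=Ro.from_euler('xyz',[np.pi,0,np.radians(ps)])
        print('slide',(R0.inv().apply(np.array([x,y,z])-p0)*1000).round(1).tolist(),'ang',np.degrees((R0.inv()*T).as_rotvec()).round(1).tolist())
def rl(x,y): return w2(RAIL,[x/1000,y/1000])[0]
RY=np.degrees(RAIL[2])
E
python3 - <<'E'
from h import *
print(RY, rl(50,70), rl(-50,-179))
x,y=rl(50,70); plan([(x,y,.28,90+RY)])
E
```

```text
-6.206404314614211 [0.58870022 0.15664824] [ 0.46236682 -0.0800813 ]
slide [-524.1, -364.2, 23.7] ang [-0.1, 0.1, 80.5]
```

Request:
{"api": "apply_moves", "payload": {
  "targets": [
    {"slide":[-60,-40,0],"angular":[0,0,9],"grip":1},
    {"slide":[-115,-80,0],"angular":[0,0,18],"grip":1},
    {"slide":[-170,-120,0],"angular":[0,0,27],"grip":1},
    {"slide":[-225,-160,0],"angular":[0,0,36],"grip":1},
    {"slide":[-280,-200,0],"angular":[0,0,45],"grip":1},
    {"slide":[-335,-240,0],"angular":[0,0,54],"grip":1},
    {"slide":[-390,-280,0],"angular":[0,0,63],"grip":1},
    {"slide":[-445,-320,5],"angular":[0,0,72],"grip":1}
  ]
}}

```text
t: 1.15
tool_pos: [0.4958, 0.2572, 0.3013]
ee_rot: [3.141, -0.0, 1.605]
wrist_force: [1.2, 0.2, -0.4]
width: 0.996
```

```bash
python3 - <<'E'
from h import *
x,y=rl(50,70); plan([(x,y,.28,90+RY)])
E
```

```text
slide [-103.7, 89.4, 21.3] ang [0.0, -0.0, 8.2]
```

Request:
{"api": "apply_moves", "payload": {
  "targets": [
    {"slide":[-50,45,10],"angular":[0,0,4],"grip":1},
    {"slide":[-104,89,21],"angular":[0,0,8],"grip":1},
    {"slide":[-104,89,21],"angular":[0,0,8],"grip":1},
    {"slide":[-104,89,21],"angular":[0,0,8],"grip":1}
  ]
}}

```text
t: 1.65
tool_pos: [0.5878, 0.1579, 0.2796]
ee_rot: [-3.141, 0.0, 1.469]
wrist_force: [-1.1, -0.1, -0.4]
width: 0.995
```

```bash
cat > v.py <<'E'
from h import *
import sys
n,f=sys.argv[1],sys.argv[2]; ys=eval(sys.argv[3]) if len(sys.argv)>3 else []
im,p=snap(n,f); print(cur()[0])
W=np.c_[w2(RAIL,railpts()),np.full(len(railpts()),.14)]
pl=[(W,(0,0,255))]
for y in ys: pl+=[(q,(255,0,0)) for q in ring(RAIL,y/1000,)]
overlay(f,f+'o',pl,(0,0,640,480),1.25)
E
python3 v.py wrist w1 [70,108,165,207]
```

```text
[0.58720785 0.15936204 0.27979409]
```

View pics/w1o.png

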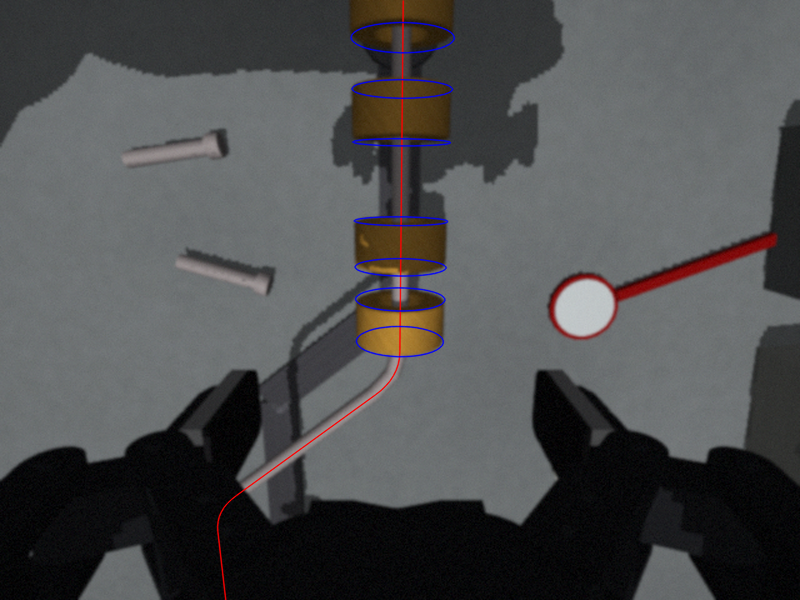

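```bash
python3 - <<'E'
from h import *
x,y=rl(50,70); plan([(x,y,.182,90+RY)])
E
```

```text
slide [-2.6, 1.9, 97.8] ang [-0.1, -0.0, 0.5]
```

Request:
{"api": "apply_moves", "payload": {
  "targets": [
    {"slide":[-2.5,2,50],"angular":[0,0,0],"grip":1},
    {"slide":[-2.5,2,98],"angular":[0,0,0],"grip":1},
    {"slide":[-2.5,2,98],"angular":[0,0,0],"grip":1},
    {"slide":[-2.5,2,98],"angular":[0,0,0],"grip":0.3},
    {"slide":[-2.5,2,98],"angular":[0,0,0],"grip":0.3},
    {"slide":[-2.5,2,98],"angular":[0,0,0],"grip":0.3},
    {"slide":[-2.5,2,98],"angular":[0,0,0],"grip":0.3},
    {"slide":[-2.5,2,98],"angular":[0,0,0],"grip":0.3}
  ]
}}

```text
t: 2.7
tool_pos: [0.5904, 0.1562, 0.1843]
ee_rot: [3.139, -0.002, 1.471]
wrist_force: [-1.3, 1.7, 8.3]
width: 0.492
```

```bash
python3 v.py wrist w2 [70,108,165]; python3 -c "
from h import *
print(ctrl.get_obs()['wrist_force'],ctrl.get_obs()['width'])"
```

```text
[0.59036973 0.15615411 0.184247  ]
[-1.83024414  0.92427979  7.99884968] 0.4863520187168341
```

View pics/w2o.png

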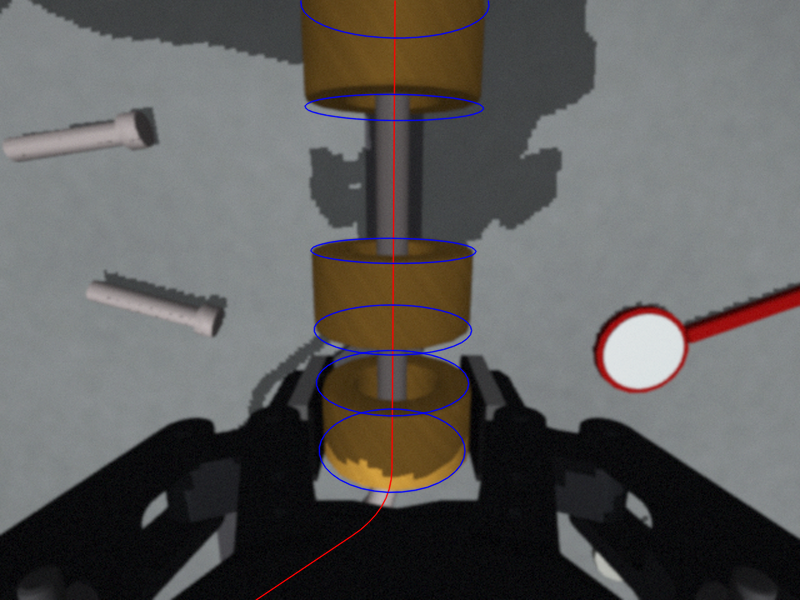

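Request:
{"api": "apply_moves", "payload": {
  "targets": [
    {"slide":[0,0,-5],"angular":[0,0,0],"grip":0.3},
    {"slide":[0,0,-10],"angular":[0,0,0],"grip":0.3},
    {"slide":[0,0,-10],"angular":[0,0,0],"grip":0.3},
    {"slide":[0,0,-10],"angular":[0,0,0],"grip":0.3}
  ]
}}

```text
t: 3.25
tool_pos: [0.5895, 0.1557, 0.192]
ee_rot: [-3.141, 0.0, 1.471]
wrist_force: [-0.3, -0.5, -2.0]
width: 0.492
```

```bash
python3 v.py wrist w3 [70,108,165]; python3 v.py side s3 ; python3 - <<'E'
from h import *
crop('s3',260,260,420,400,5,'s3c')
b1=arc((50,56),(50,42.0),(37.7,32.4),5)
wps=[]
z=.1915
for q,a in [((50,56),0),((49.5,50),10),((48.5,45.5),20),((46.5,42),30),((43.5,38.5),40),((39,34),51),((10,10.2),51),((-20,-13.8),51)]:
    wps.append((*rl(*q),z,90+RY-a))
plan(wps)
E
```

```text
[0.58942724 0.1557234  0.19189031]
[0.58943448 0.15569139 0.19185649]
slide [-13.1, -0.9, 0.4] ang [-0.0, 0.0, 0.5]
slide [-19.1, -1.5, 0.4] ang [-0.0, 0.0, 10.5]
slide [-23.6, -2.5, 0.4] ang [-0.0, 0.0, 20.5]
slide [-27.1, -4.6, 0.4] ang [-0.0, 0.0, 30.5]
slide [-30.6, -7.6, 0.4] ang [-0.0, 0.0, 40.5]
slide [-35.0, -12.1, 0.4] ang [-0.0, 0.0, 51.5]
slide [-58.6, -41.3, 0.4] ang [-0.0, 0.0, 51.5]
slide [-82.4, -71.5, 0.4] ang [-0.0, 0.0, 51.5]
```

View pics/w3o.png

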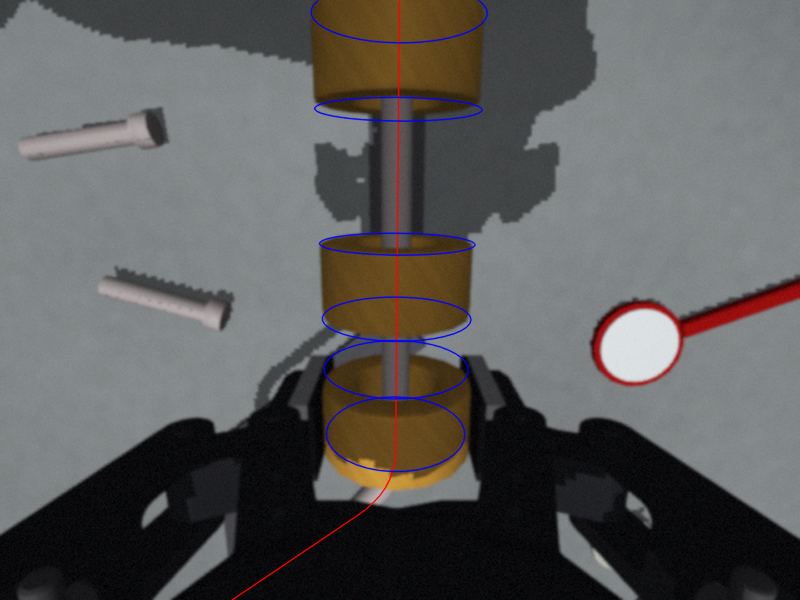

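View pics/s3c.png

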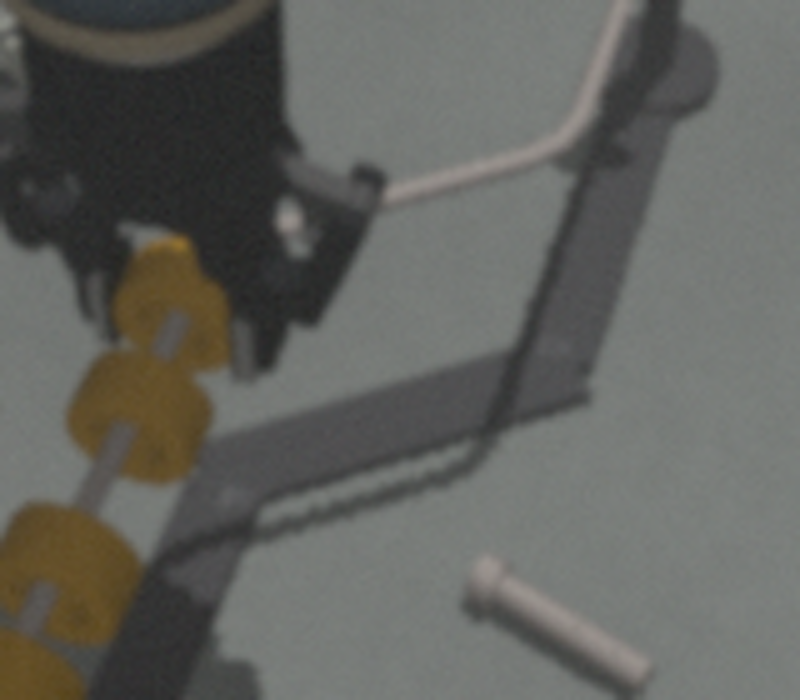

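Request:
{"api": "apply_moves", "payload": {
  "targets": [
    {"slide":[-13,-1,0.4],"angular":[0,0,0.5],"grip":0.3},
    {"slide":[-19,-1.5,0.4],"angular":[0,0,10],"grip":0.3},
    {"slide":[-23.6,-2.5,0.4],"angular":[0,0,20],"grip":0.3},
    {"slide":[-27,-4.6,0.4],"angular":[0,0,30],"grip":0.3},
    {"slide":[-30.6,-7.6,0.4],"angular":[0,0,40],"grip":0.3},
    {"slide":[-35,-12,0.4],"angular":[0,0,50.5],"grip":0.3},
    {"slide":[-46,-26,0.4],"angular":[0,0,51.5],"grip":0.3},
    {"slide":[-58.6,-41.3,0.4],"angular":[0,0,51.5],"grip":0.3}
  ]
}}

```text
t: 4.35
tool_pos: [0.542, 0.1004, 0.1915]
ee_rot: [3.141, 0.001, 0.571]
wrist_force: [-0.4, -0.3, -1.8]
width: 0.49
```

```bash
cat > b2.py <<'E'
from h import *
z=.1915
wps=[]
for q,a in [((-20,-13.8),51),((-40,-30.5),46),((-44,-35),36),((-47,-39.5),26),((-49,-45),15),((-50,-52),5),((-50,-70),0),((-50,-110),0)]:
    wps.append((*rl(*q),z,90+RY-a))
plan(wps); print(ctrl.get_obs()['width'],ctrl.get_obs()['wrist_force'])
E
python3 v.py wrist w4; python3 b2.py
```

```text
[0.53966248 0.0984416  0.19152866]
slide [-34.4, -1.2, 0.1] ang [-0.0, 0.2, -0.2]
slide [-60.4, -0.7, 0.2] ang [-0.0, 0.2, -5.2]
slide [-66.4, 0.3, 0.2] ang [-0.0, 0.2, -15.2]
slide [-71.5, 1.9, 0.2] ang [-0.0, 0.2, -25.2]
slide [-76.5, 5.0, 0.2] ang [-0.1, 0.1, -36.2]
slide [-81.7, 9.8, 0.2] ang [-0.1, 0.1, -46.2]
slide [-93.0, 23.8, 0.3] ang [-0.1, 0.1, -51.2]
slide [-118.0, 55.0, 0.3] ang [-0.1, 0.1, -51.2]
0.4851713908183935 [-4.38417869 -2.7274452  -2.49158439]
```

View pics/w4o.png

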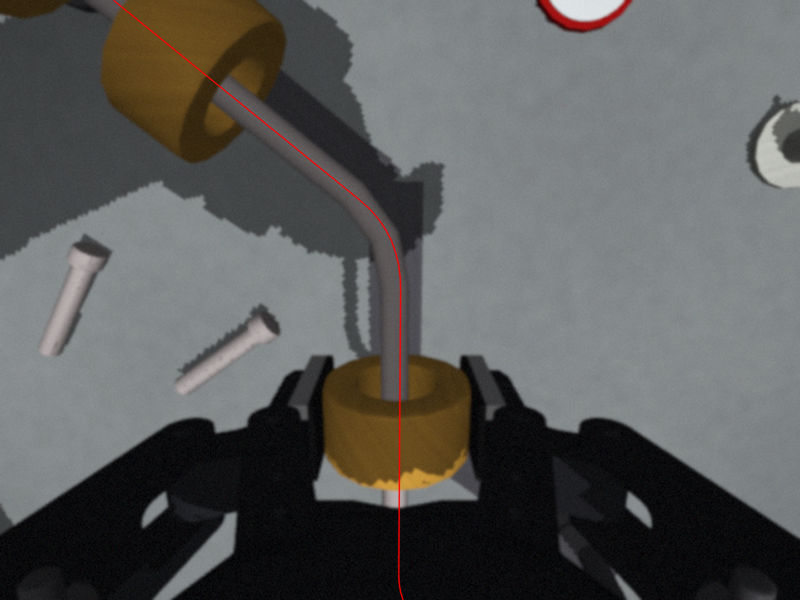

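Request:
{"api": "apply_moves", "payload": {
  "targets": [
    {"slide":[-34,-2,0],"angular":[0,0,0],"grip":0.3},
    {"slide":[-60,-2,0],"angular":[0,0,-5],"grip":0.3},
    {"slide":[-66.4,-0.8,0],"angular":[0,0,-15],"grip":0.3},
    {"slide":[-71.5,1,0],"angular":[0,0,-25],"grip":0.3},
    {"slide":[-76.5,4,0],"angular":[0,0,-35.5],"grip":0.3},
    {"slide":[-82,9,0],"angular":[0,0,-46],"grip":0.3},
    {"slide":[-93,23,0],"angular":[0,0,-51],"grip":0.3},
    {"slide":[-108,41.5,0],"angular":[0,0,-51],"grip":0.3}
  ]
}}

```text
t: 5.4
tool_pos: [0.4742, 0.0073, 0.1918]
ee_rot: [3.141, -0.0, 1.463]
wrist_force: [0.2, -1.0, -2.0]
width: 0.49
```

```bash
cat > b3.py <<'E'
from h import *
import sys
z=.1915; Y=float(sys.argv[1])
plan([(*rl(-50,Y),z,90+RY),(*rl(-50,Y),z-.008,90+RY)]); print(ctrl.get_obs()['width'],ctrl.get_obs()['wrist_force'])
E
python3 v.py wrist w5; python3 b3.py -179
```

```text
[0.47358515 0.00358742 0.19200277]
slide [-84.4, -1.7, 0.7] ang [0.0, 0.1, -0.3]
slide [-84.4, -1.7, 8.7] ang [0.0, 0.1, -0.3]
0.49106531188146846 [-1.25699693 -4.33026509 -1.27578807]
```

View pics/w5o.png

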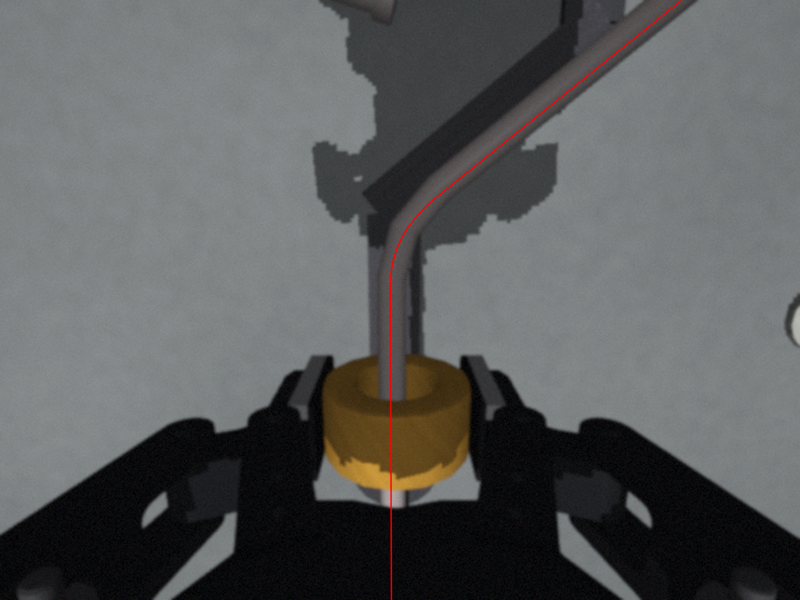

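Request:
{"api": "apply_moves", "payload": {
  "targets": [
    {"slide":[-30,-1,0.5],"angular":[0,0,0],"grip":0.3},
    {"slide":[-60,-1.3,0.5],"angular":[0,0,0],"grip":0.3},
    {"slide":[-80,-1.3,0.5],"angular":[0,0,0],"grip":0.3},
    {"slide":[-83,-1.3,0.5],"angular":[0,0,0],"grip":0.3},
    {"slide":[-85,-1.3,0.5],"angular":[0,0,0],"grip":0.3},
    {"slide":[-86,-1.3,0.5],"angular":[0,0,0],"grip":0.3},
    {"slide":[-86,-1.3,0.5],"angular":[0,0,0],"grip":0.3},
    {"slide":[-86,-1.3,0.5],"angular":[0,0,0],"grip":0.3}
  ]
}}

```text
t: 6.45
tool_pos: [0.4637, -0.0767, 0.1912]
ee_rot: [-3.142, -0.0, 1.463]
wrist_force: [-0.4, 0.7, -2.0]
width: 0.486
```

```bash
python3 v.py top t6;python3 v.py side s6; python3 b3.py -179; python3 - <<'E'
from h import *
crop('s6',330,180,450,300,5,'s6c')
crop('t6',290,230,400,310,6,'t6c')
E
```

```text
[ 0.46364448 -0.07680549  0.19116839]
[ 0.46359433 -0.07687295  0.1911558 ]
slide [-3.3, -0.9, -0.3] ang [-0.0, -0.0, -0.0]
slide [-3.3, -0.9, 7.7] ang [-0.0, -0.0, -0.0]
0.4853686149497676 [-0.76105362  0.48064645 -1.08969864]
```

View pics/s6c.png

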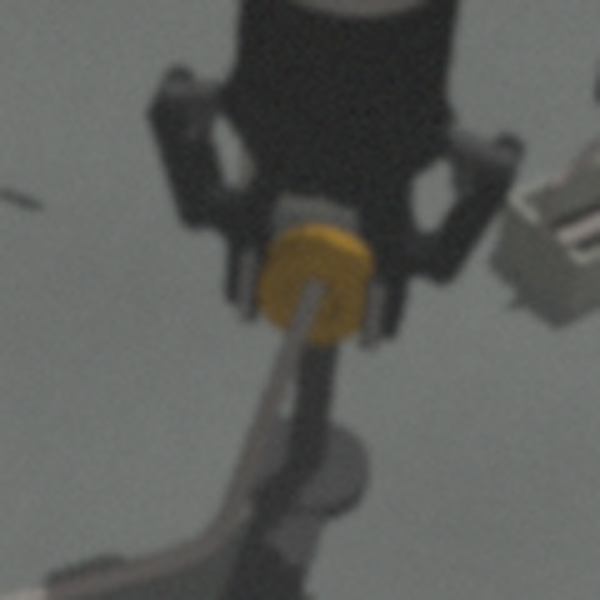

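Request:
{"api": "apply_moves", "payload": {
  "targets": [
    {"slide":[-2,0,0],"angular":[0,0,0],"grip":0.3},
    {"slide":[-4,-0.5,0],"angular":[0,0,0],"grip":0.3},
    {"slide":[-5,-0.5,0],"angular":[0,0,0],"grip":0.3},
    {"slide":[-5,-0.5,0],"angular":[0,0,0],"grip":0.3},
    {"slide":[-5,-0.5,0],"angular":[0,0,0],"grip":0.3}
  ]
}}

```text
t: 7.18
tool_pos: [0.4634, -0.0786, 0.1912]
ee_rot: [3.142, -0.004, 1.465]
wrist_force: [2.7, 16.0, -0.7]
width: 0.488
```

```bash
python3 b3.py -179
```

```text
slide [-1.5, -0.8, -0.3] ang [0.0, -0.2, 0.2]
slide [-1.6, -0.8, 7.7] ang [0.0, -0.2, 0.2]
0.4881165061462577 [ 2.74892982 15.95389748 -0.71714295]
```

Request:
{"api": "apply_moves", "payload": {
  "targets": [
    {"slide":[2.2,0,0],"angular":[0,0,0],"grip":0.3},
    {"slide":[2.2,0,4],"angular":[0,0,0],"grip":0.3},
    {"slide":[2.2,0,7.5],"angular":[0,0,0],"grip":0.3},
    {"slide":[2.2,0,7.5],"angular":[0,0,0],"grip":0.3},
    {"slide":[2.2,0,7.5],"angular":[0,0,0],"grip":0.8},
    {"slide":[2.2,0,7.5],"angular":[0,0,0],"grip":1},
    {"slide":[2.2,0,7.5],"angular":[0,0,0],"grip":1},
    {"slide":[2.2,0,7.5],"angular":[0,0,0],"grip":1}
  ]
}}

```text
t: 8.18
tool_pos: [0.4627, -0.0801, 0.1837]
ee_rot: [-3.142, 0.0, 1.461]
wrist_force: [-0.5, -0.6, -0.3]
width: 1.001
```

```bash
python3 v.py wrist w7; python3 - <<'E'
from h import *
plan([(*rl(-50,-150),.27,90+RY),(*rl(50,108),.27,90+RY)])
E
```

```text
[ 0.46274623 -0.08005457  0.1836724 ]
slide [28.9, -0.4, -86.3] ang [-0.0, 0.0, -0.1]
slide [287.0, 99.4, -86.4] ang [-0.0, 0.0, -0.1]
```

View pics/w7o.png

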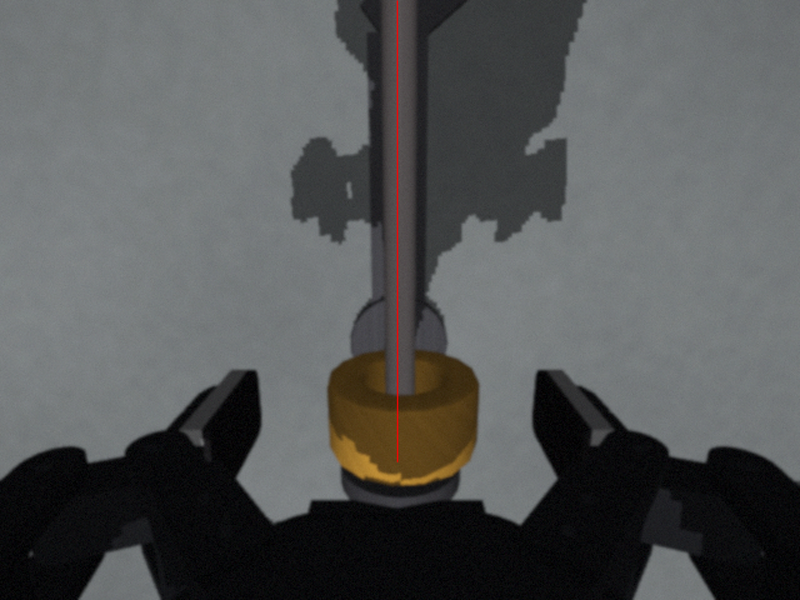

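Request:
{"api": "apply_moves", "payload": {
  "targets": [
    {"slide":[0,0,-50],"angular":[0,0,0],"grip":1},
    {"slide":[30,10,-86],"angular":[0,0,0],"grip":1},
    {"slide":[85,30,-86],"angular":[0,0,0],"grip":1},
    {"slide":[140,50,-86],"angular":[0,0,0],"grip":1},
    {"slide":[195,70,-86],"angular":[0,0,0],"grip":1},
    {"slide":[250,88,-86],"angular":[0,0,0],"grip":1},
    {"slide":[286,99,-86],"angular":[0,0,0],"grip":1},
    {"slide":[286,99,-86],"angular":[0,0,0],"grip":1}
  ]
}}

```text
t: 9.22
tool_pos: [0.5924, 0.1974, 0.2686]
ee_rot: [-3.141, -0.001, 1.467]
wrist_force: [-0.2, -0.4, -0.2]
width: 0.999
```

```bash
python3 v.py wrist w8 [107,165,207]; python3 - <<'E'
from h import *
plan([(*rl(50,107),.182,90+RY)])
E
```

```text
[0.59213103 0.1947825  0.26893728]
slide [-1.2, 0.8, 86.9] ang [-0.0, 0.0, 0.1]
```

View pics/w8o.png

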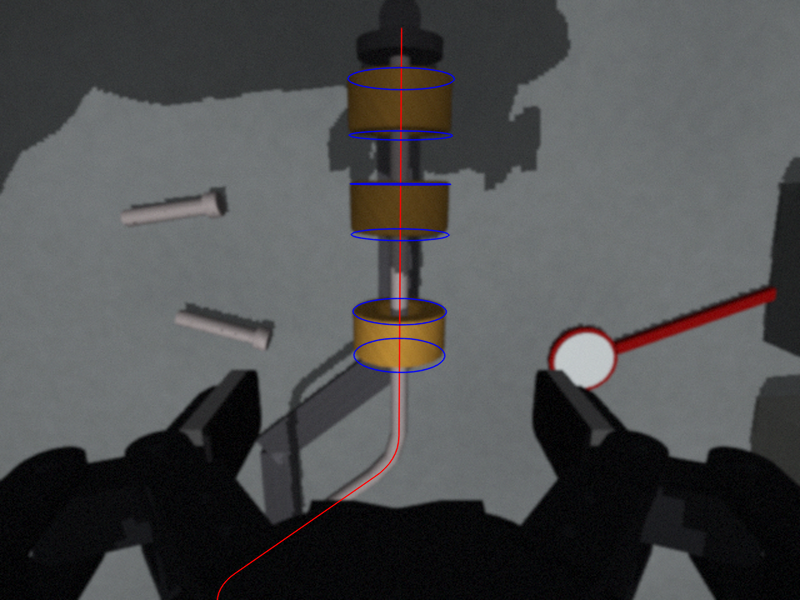

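Request:
{"api": "apply_moves", "payload": {
  "targets": [
    {"slide":[-1,1,45],"angular":[0,0,0],"grip":1},
    {"slide":[-1,1,84],"angular":[0,0,0],"grip":1},
    {"slide":[-1,1,84],"angular":[0,0,0],"grip":0.6},
    {"slide":[-1,1,84],"angular":[0,0,0],"grip":0.3},
    {"slide":[-1,1,84],"angular":[0,0,0],"grip":0.3},
    {"slide":[-1,1,84],"angular":[0,0,0],"grip":0.3},
    {"slide":[-1,1,84],"angular":[0,0,0],"grip":0.3},
    {"slide":[-1,1,84],"angular":[0,0,0],"grip":0.3}
  ]
}}

```text
t: 10.28
tool_pos: [0.5942, 0.1921, 0.1879]
ee_rot: [3.138, -0.001, 1.461]
wrist_force: [-0.5, -2.4, 7.8]
width: 0.487
```

```bash
cat > g.py <<'E'
from h import *
import sys
y0=float(sys.argv[1]); zl=float(sys.argv[2])
o=ctrl.get_obs(); print(o['tool_pos'],o['wrist_force'],o['width'])
p=o['tool_pos']
plan([(*p[:2],p[2]+zl,90+RY)]+[(*rl(*q),p[2]+zl,90+RY-a) for q,a in [((50,62),0),((49.7,52),6),((49,46.5),16),((47,42.5),26),((44.5,39.5),36),((40,35),46),((30,26.2),51),((10,10.2),51),]])
E
python3 g.py 107 .008; python3 v.py wrist w9
```

```text
[0.59417465 0.1921167  0.18788759] [-0.45330728 -2.43068915  7.77938981] 0.4872667235310695
slide [0.0, 0.0, -8.0] ang [0.2, -0.1, -0.1]
slide [-43.8, -1.5, -8.1] ang [0.2, -0.1, -0.1]
slide [-53.8, -1.8, -8.1] ang [0.2, -0.1, 5.9]
slide [-59.3, -2.5, -8.1] ang [0.2, -0.1, 15.9]
slide [-63.3, -4.5, -8.1] ang [0.2, -0.1, 25.9]
slide [-66.4, -7.0, -8.1] ang [0.2, -0.1, 35.9]
slide [-70.9, -11.5, -8.1] ang [0.1, -0.1, 45.9]
slide [-79.7, -21.5, -8.2] ang [0.1, -0.1, 50.9]
slide [-95.7, -41.5, -8.2] ang [0.1, -0.1, 50.9]
[0.59418109 0.19208013 0.18789646]
```

View pics/w9o.png

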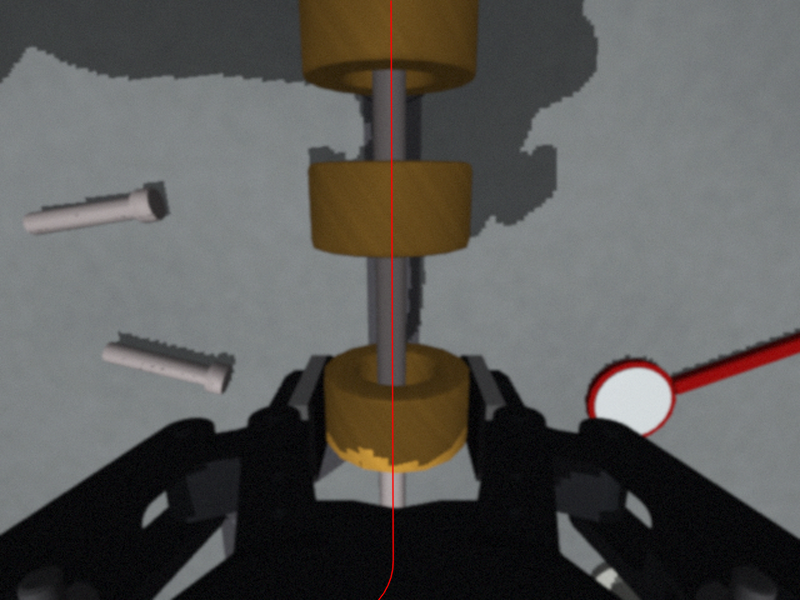

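Request:
{"api": "apply_moves", "payload": {
  "targets": [
    {"slide":[0,0,-10],"angular":[0,0,0],"grip":0.3},
    {"slide":[-20,-1,-10.5],"angular":[0,0,0],"grip":0.3},
    {"slide":[-44,-1.5,-10.5],"angular":[0,0,0],"grip":0.3},
    {"slide":[-54,-1.8,-10.5],"angular":[0,0,6],"grip":0.3},
    {"slide":[-59.3,-2.5,-10.5],"angular":[0,0,16],"grip":0.3},
    {"slide":[-63.3,-4.5,-10.5],"angular":[0,0,26],"grip":0.3},
    {"slide":[-66.5,-7,-10.5],"angular":[0,0,36],"grip":0.3},
    {"slide":[-71,-12,-10.5],"angular":[0,0,46],"grip":0.3}
  ]
}}

```text
t: 11.32
tool_pos: [0.5731, 0.1211, 0.1962]
ee_rot: [3.141, 0.001, 0.651]
wrist_force: [-0.4, -0.1, -2.4]
width: 0.486
```

```bash
cat > b2.py <<'E'
from h import *
import sys
z=float(sys.argv[1])
o=ctrl.get_obs(); print(o['tool_pos'],o['wrist_force'],o['width'])
plan([(*rl(*q),z,90+RY-a) for q,a in [((10,10.2),51),((-20,-13.8),51),((-40,-30.5),46),((-44,-35),36),((-47,-39.5),26),((-49,-45),15),((-50,-52),5),((-50,-70),0)]])
E
python3 v.py wrist w10;python3 b2.py .196
```

```text
[0.57227131 0.12067939 0.19599121]
[0.57227131 0.12067939 0.19599121] [-1.75545372 -0.27844843 -2.38882176] 0.48667239950157476
slide [-35.3, -2.5, 0.0] ang [-0.0, 0.1, 4.0]
slide [-73.6, -5.4, 0.1] ang [-0.0, 0.1, 4.0]
slide [-99.7, -6.9, 0.1] ang [-0.0, 0.1, -1.0]
slide [-105.7, -6.3, 0.2] ang [-0.0, 0.1, -11.0]
slide [-110.9, -5.1, 0.2] ang [-0.0, 0.1, -21.0]
slide [-116.1, -2.4, 0.2] ang [-0.0, 0.1, -32.0]
slide [-121.6, 2.0, 0.2] ang [-0.0, 0.1, -42.0]
slide [-133.9, 15.2, 0.2] ang [-0.1, 0.1, -47.0]
```

View pics/w10o.png

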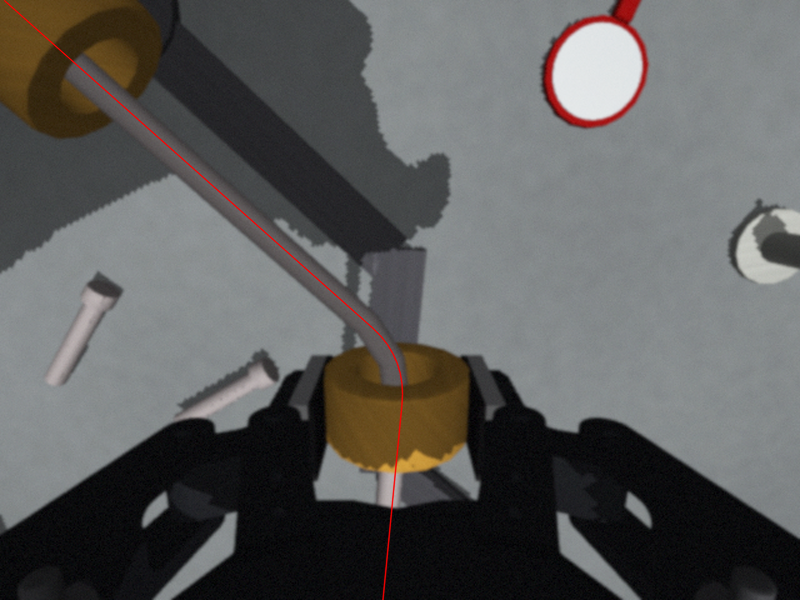

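Request:
{"api": "apply_moves", "payload": {
  "targets": [
    {"slide":[-35,-3.5,0],"angular":[0,0,4],"grip":0.3},
    {"slide":[-73.5,-6.4,0],"angular":[0,0,4],"grip":0.3},
    {"slide":[-99.7,-8,0],"angular":[0,0,-1],"grip":0.3},
    {"slide":[-105.7,-7.2,0],"angular":[0,0,-11],"grip":0.3},
    {"slide":[-111,-6,0],"angular":[0,0,-21],"grip":0.3},
    {"slide":[-116,-3.3,0],"angular":[0,0,-31.5],"grip":0.3},
    {"slide":[-122,1.5,0],"angular":[0,0,-42],"grip":0.3},
    {"slide":[-134,15,0],"angular":[0,0,-47],"grip":0.3}
  ]
}}

```text
t: 12.38
tool_pos: [0.4763, 0.0283, 0.1963]
ee_rot: [3.141, -0.0, 1.487]
wrist_force: [0.2, -0.1, -1.6]
width: 0.486
```

```bash
sed -i 's/^z=.1915/z=float(sys.argv[2])/' b3.py; python3 v.py wrist w11; python3 b3.py -155 .196
```

```text
[0.47606771 0.02519648 0.19652934]
slide [-82.1, -4.2, 0.7] ang [0.0, 0.1, 1.4]
slide [-82.1, -4.2, 8.7] ang [0.0, 0.1, 1.4]
0.4871798521503562 [-0.75441542 -3.17249337 -1.37275086]
```

View pics/w11o.png

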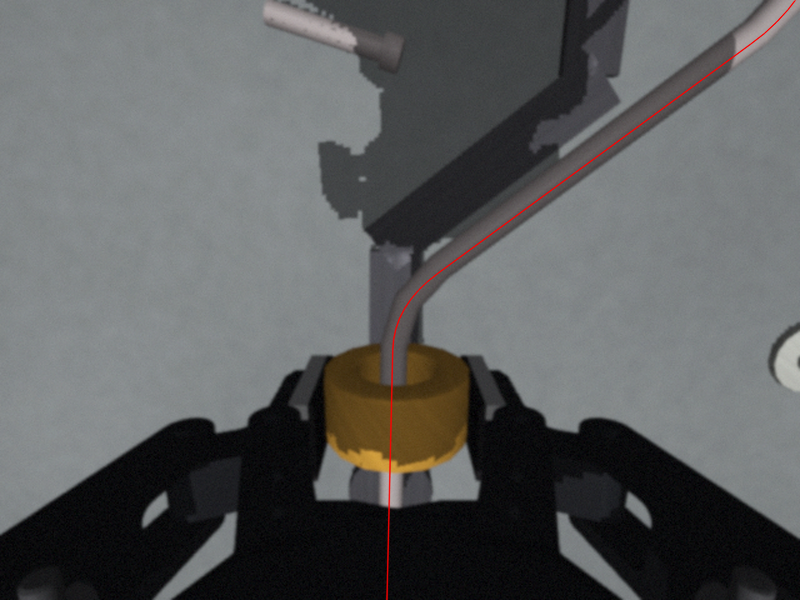

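Request:
{"api": "apply_moves", "payload": {
  "targets": [
    {"slide":[-30,-2,0.5],"angular":[0,0,1.4],"grip":0.3},
    {"slide":[-60,-3.5,0.5],"angular":[0,0,1.4],"grip":0.3},
    {"slide":[-74,-4,3],"angular":[0,0,1.4],"grip":0.3},
    {"slide":[-78,-4,6.5],"angular":[0,0,1.4],"grip":0.3},
    {"slide":[-82,-4,6.5],"angular":[0,0,1.4],"grip":0.3},
    {"slide":[-86,-4,6.5],"angular":[0,0,1.4],"grip":0.3},
    {"slide":[-86,-4,6.5],"angular":[0,0,1.4],"grip":0.3},
    {"slide":[-86,-4,6.5],"angular":[0,0,1.4],"grip":0.3}
  ]
}}

```text
t: 13.42
tool_pos: [0.465, -0.0555, 0.1897]
ee_rot: [3.142, -0.0, 1.455]
wrist_force: [-0.0, 0.1, -2.2]
width: 0.492
```

```bash
python3 v.py side s12; python3 b3.py -157 .188; python3 - <<'E'
from h import *
crop('s12',330,180,450,300,5,'s12c')
E
```

```text
[ 0.46498668 -0.05556603  0.1897019 ]
slide [-2.7, 0.1, 1.7] ang [0.0, -0.0, -0.4]
slide [-2.7, 0.1, 9.7] ang [0.0, -0.0, -0.4]
0.4891952739060289 [ 0.96211904 -0.67640284 -1.75529142]
```

View pics/s12c.png

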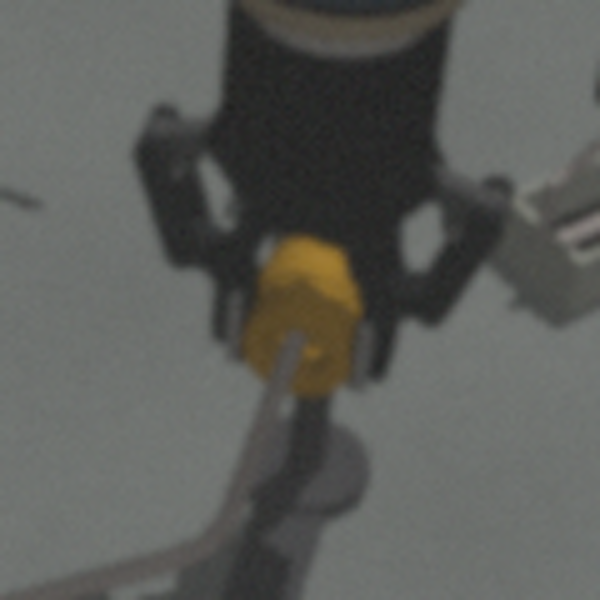

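Both spacers visible near the stop; push on a few mm until force shows contact, then ease off and release.

Request:
{"api": "apply_moves", "payload": {
  "targets": [
    {"slide":[-2,0,0],"angular":[0,0,0],"grip":0.3},
    {"slide":[-4,0,0],"angular":[0,0,0],"grip":0.3},
    {"slide":[-6,0,0],"angular":[0,0,0],"grip":0.3},
    {"slide":[-6,0,0],"angular":[0,0,0],"grip":0.3}
  ]
}}

```text
t: 13.98
tool_pos: [0.465, -0.0588, 0.1896]
ee_rot: [3.141, -0.003, 1.459]
wrist_force: [3.3, 13.6, -2.8]
width: 0.487
```

Request:
{"api": "apply_moves", "payload": {
  "targets": [
    {"slide":[2,0,0],"angular":[0,0,0],"grip":0.3},
    {"slide":[2,0,1.5],"angular":[0,0,0],"grip":0.3},
    {"slide":[2,0,1.5],"angular":[0,0,0],"grip":0.8},
    {"slide":[2,0,1.5],"angular":[0,0,0],"grip":1},
    {"slide":[2,0,1.5],"angular":[0,0,0],"grip":1},
    {"slide":[2,0,1.5],"angular":[0,0,0],"grip":1},
    {"slide":[2,0,-50],"angular":[0,0,0],"grip":1},
    {"slide":[2,0,-85],"angular":[0,0,0],"grip":1}
  ]
}}

```text
t: 14.98
tool_pos: [0.4646, -0.0602, 0.2762]
ee_rot: [3.141, 0.0, 1.454]
wrist_force: [1.2, 0.7, 0.0]
width: 0.998
```

```bash
python3 v.py wrist w13; python3 - <<'E'
from h import *
plan([(*rl(50,165),.27,90+RY)])
E
```

```text
[ 0.46592495 -0.06071922  0.27980981]
slide [325.2, 95.6, 10.5] ang [0.3, -0.0, -0.5]
```

View pics/w13o.png

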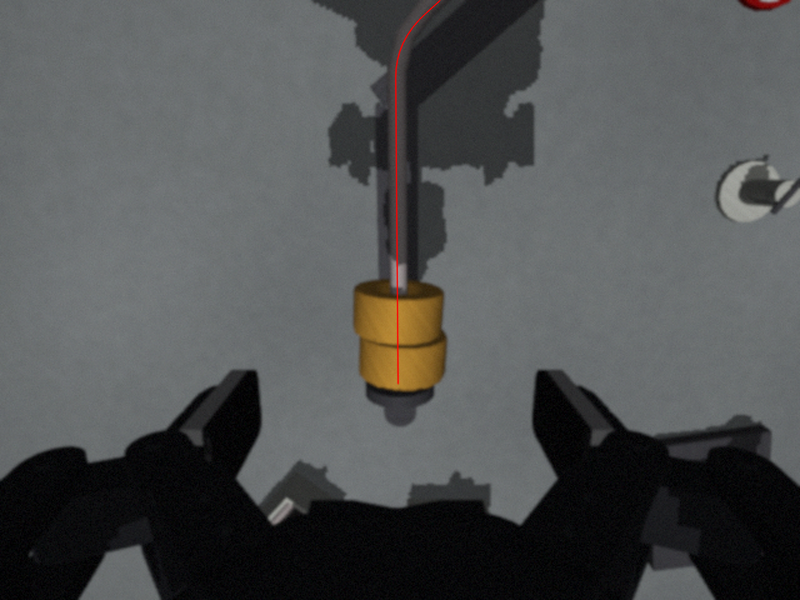

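Request:
{"api": "apply_moves", "payload": {
  "targets": [
    {"slide":[55,16,5],"angular":[0,0,0],"grip":1},
    {"slide":[110,32,10],"angular":[0,0,0],"grip":1},
    {"slide":[165,48,10],"angular":[0,0,0],"grip":1},
    {"slide":[220,64,10],"angular":[0,0,0],"grip":1},
    {"slide":[275,80,10],"angular":[0,0,0],"grip":1},
    {"slide":[325,96,10],"angular":[0,0,0],"grip":1},
    {"slide":[325,96,10],"angular":[0,0,0],"grip":1},
    {"slide":[325,96,10],"angular":[0,0,0],"grip":1}
  ]
}}

```text
t: 16.02
tool_pos: [0.5973, 0.251, 0.2641]
ee_rot: [-3.141, 0.001, 1.454]
wrist_force: [-0.3, -0.8, 0.5]
width: 0.996
```

```bash
python3 v.py wrist w14 [165,207]; python3 - <<'E'
from h import *
plan([(*rl(50,165),.185,90+RY)])
E
```

```text
[0.59728024 0.25035247 0.26444331]
slide [1.0, 1.6, 79.4] ang [-0.0, 0.1, -0.5]
```

View pics/w14o.png

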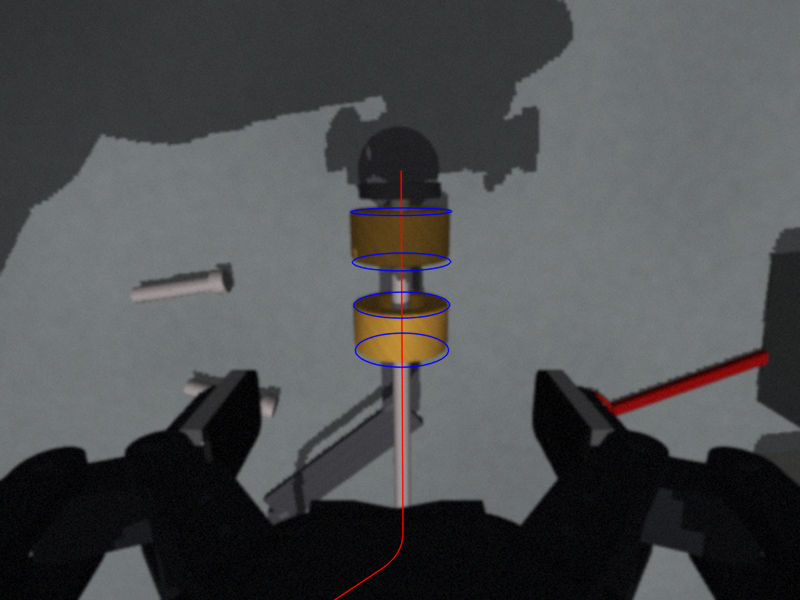

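Request:
{"api": "apply_moves", "payload": {
  "targets": [
    {"slide":[1,1.5,40],"angular":[0,0,0],"grip":1},
    {"slide":[2,1.5,79],"angular":[0,0,-0.5],"grip":1},
    {"slide":[2,1.5,79],"angular":[0,0,-0.5],"grip":0.6},
    {"slide":[2,1.5,79],"angular":[0,0,-0.5],"grip":0.3},
    {"slide":[2,1.5,79],"angular":[0,0,-0.5],"grip":0.3},
    {"slide":[2,1.5,79],"angular":[0,0,-0.5],"grip":0.3},
    {"slide":[2,1.5,79],"angular":[0,0,-0.5],"grip":0.3},
    {"slide":[2,1.5,79],"angular":[0,0,-0.5],"grip":0.3}
  ]
}}

```text
t: 17.08
tool_pos: [0.6002, 0.2533, 0.188]
ee_rot: [3.138, -0.001, 1.463]
wrist_force: [-0.3, -1.7, 7.1]
width: 0.494
```

```bash
python3 g.py 107 .008; python3 v.py wrist w15
```

```text
[0.60023682 0.25329655 0.1879663 ] [-0.32245908 -1.66434687  7.12056684] 0.49369281606528126
slide [0.0, 0.0, -8.0] ang [0.2, -0.1, 0.0]
slide [-105.3, -1.0, -8.1] ang [0.2, -0.1, 0.0]
slide [-115.3, -1.4, -8.2] ang [0.2, -0.1, 6.0]
slide [-120.8, -2.1, -8.2] ang [0.2, -0.1, 16.0]
slide [-124.8, -4.1, -8.2] ang [0.2, -0.1, 26.0]
slide [-127.8, -6.6, -8.2] ang [0.2, -0.1, 36.0]
slide [-132.3, -11.1, -8.2] ang [0.1, -0.1, 46.0]
slide [-141.1, -21.1, -8.3] ang [0.1, -0.2, 51.0]
slide [-157.1, -41.1, -8.3] ang [0.1, -0.2, 51.0]
[0.60021947 0.25335029 0.18796408]
```

View pics/w15o.png

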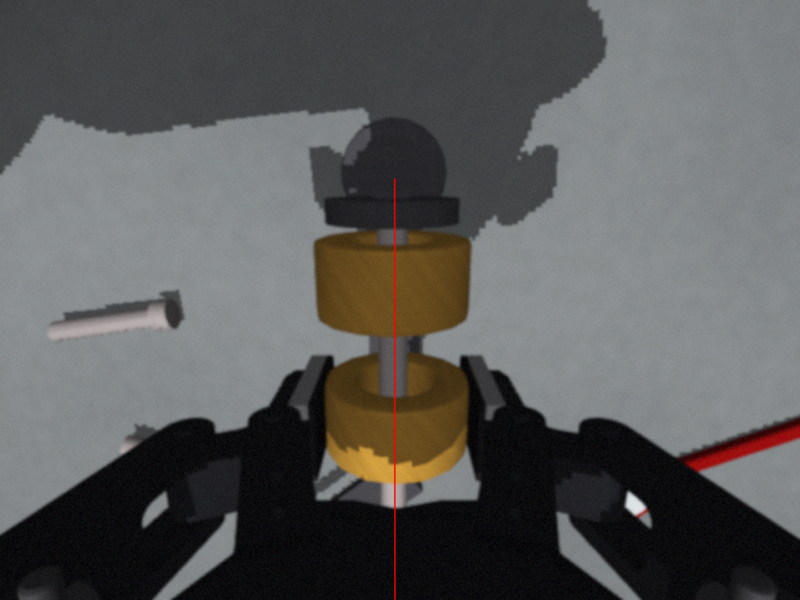

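Request:
{"api": "apply_moves", "payload": {
  "targets": [
    {"slide":[0,0,-10.5],"angular":[0,0,0],"grip":0.3},
    {"slide":[-40,-1,-10.5],"angular":[0,0,0],"grip":0.3},
    {"slide":[-80,-1,-10.5],"angular":[0,0,0],"grip":0.3},
    {"slide":[-105,-1,-10.5],"angular":[0,0,0],"grip":0.3},
    {"slide":[-115,-1.4,-10.5],"angular":[0,0,6],"grip":0.3},
    {"slide":[-121,-2.3,-10.5],"angular":[0,0,16],"grip":0.3},
    {"slide":[-125,-4.3,-10.5],"angular":[0,0,26],"grip":0.3},
    {"slide":[-128,-6.9,-10.5],"angular":[0,0,36],"grip":0.3}
  ]
}}

```text
t: 18.12
tool_pos: [0.5787, 0.1275, 0.1966]
ee_rot: [-3.141, -0.001, 0.83]
wrist_force: [0.2, 0.1, -1.9]
width: 0.484
```

```bash
cat > b4.py <<'E'
from h import *
import sys
z=float(sys.argv[1])
o=ctrl.get_obs(); print(o['tool_pos'],o['wrist_force'],o['width'])
plan([(*rl(*q),z,90+RY-a) for q,a in [((40,35),46),((26,23),51),((-10,-5.8),51),((-38,-28.5),50),((-43,-33.5),41),((-46,-38),31),((-48.5,-42.5),21),((-49.5,-47),11),((-50,-60),1)]])
E
python3 v.py wrist w16;python3 b4.py .196
```

```text
[0.57828957 0.12743893 0.19644495]
[0.57828957 0.12743893 0.19644495] [-0.78279995 -1.09868032 -2.80039407] 0.48536463414847303
slide [-5.6, 0.6, 0.4] ang [-0.0, -0.0, 9.3]
slide [-23.5, -3.4, 0.4] ang [-0.0, -0.0, 14.3]
slide [-68.2, -15.1, 0.4] ang [-0.0, -0.0, 14.3]
slide [-103.1, -23.9, 0.4] ang [-0.0, -0.0, 13.3]
slide [-110.1, -24.9, 0.4] ang [-0.0, -0.0, 4.3]
slide [-115.5, -24.7, 0.4] ang [-0.0, -0.0, -5.7]
slide [-120.6, -24.0, 0.4] ang [-0.0, -0.0, -15.7]
slide [-124.8, -22.1, 0.4] ang [-0.0, -0.0, -25.7]
slide [-135.5, -14.7, 0.4] ang [-0.0, -0.0, -35.7]
```

View pics/w16o.png

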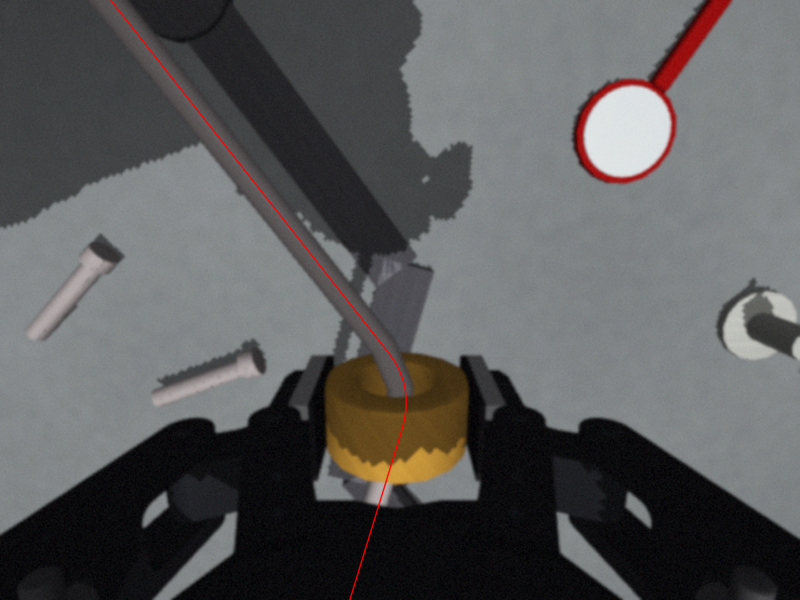

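Request:
{"api": "apply_moves", "payload": {
  "targets": [
    {"slide":[-5.5,0,0.4],"angular":[0,0,9.3],"grip":0.3},
    {"slide":[-23.5,-4.2,0.4],"angular":[0,0,14.3],"grip":0.3},
    {"slide":[-68,-16,0.4],"angular":[0,0,14.3],"grip":0.3},
    {"slide":[-103,-25,0.4],"angular":[0,0,13],"grip":0.3},
    {"slide":[-110,-26,0.4],"angular":[0,0,4.3],"grip":0.3},
    {"slide":[-115.5,-25.7,0.4],"angular":[0,0,-5.7],"grip":0.3},
    {"slide":[-120.6,-25,0.4],"angular":[0,0,-15.7],"grip":0.3},
    {"slide":[-125,-23,0.4],"angular":[0,0,-25.7],"grip":0.3}
  ]
}}

```text
t: 19.18
tool_pos: [0.478, 0.0503, 0.1963]
ee_rot: [3.141, -0.001, 1.293]
wrist_force: [-0.7, -0.5, -2.5]
width: 0.488
```

```bash
cat > b5.py <<'E'
from h import *
import sys
z=float(sys.argv[1]); Y=float(sys.argv[2])
o=ctrl.get_obs(); print(o['tool_pos'],o['wrist_force'],o['width'])
plan([(*rl(*q),z,90+RY-a) for q,a in [((-50,-60),2),((-50,-80),0),((-50,Y),0)]])
E
python3 v.py wrist w17;python3 b5.py .196 -134
```

```text
[0.47782259 0.04942609 0.19638911]
[0.47782259 0.04942609 0.19638911] [-1.5185975  -0.13695823 -1.39156422] 0.48914323314091285
slide [-11.5, 0.5, 0.4] ang [0.1, -0.0, -7.3]
slide [-31.2, 3.7, 0.4] ang [0.1, -0.0, -9.3]
slide [-84.5, 12.4, 0.4] ang [0.1, -0.0, -9.3]
```

View pics/w17o.png

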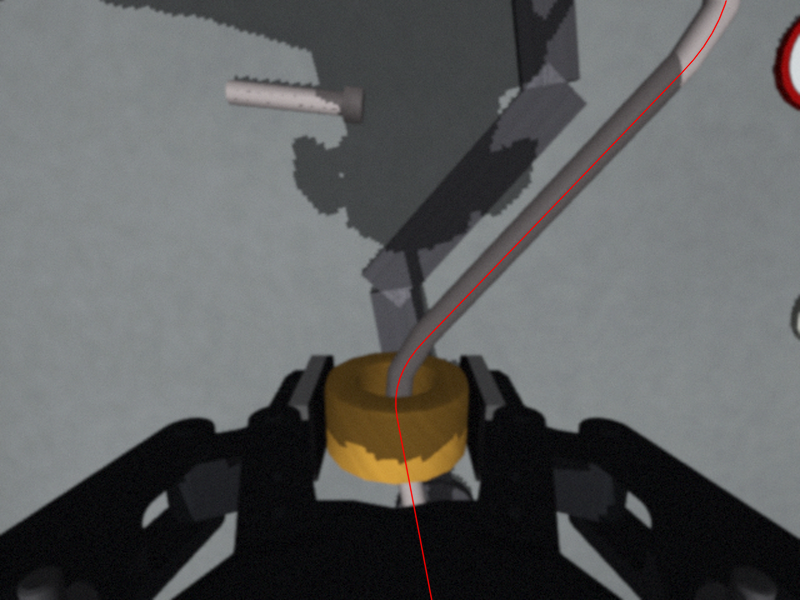

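Request:
{"api": "apply_moves", "payload": {
  "targets": [
    {"slide":[-11.5,0.3,0.4],"angular":[0,0,-7.3],"grip":0.3},
    {"slide":[-31,3.5,0.4],"angular":[0,0,-9.3],"grip":0.3},
    {"slide":[-60,8.2,0.4],"angular":[0,0,-9.3],"grip":0.3},
    {"slide":[-68,9.5,4],"angular":[0,0,-9.3],"grip":0.3},
    {"slide":[-76,10.9,7.5],"angular":[0,0,-9.3],"grip":0.3},
    {"slide":[-82,11.9,7.5],"angular":[0,0,-9.3],"grip":0.3},
    {"slide":[-86,12.5,7.5],"angular":[0,0,-9.3],"grip":0.3},
    {"slide":[-86,12.5,7.5],"angular":[0,0,-9.3],"grip":0.3}
  ]
}}

```text
t: 20.23
tool_pos: [0.4663, -0.0336, 0.1884]
ee_rot: [3.141, -0.003, 1.449]
wrist_force: [2.7, 10.1, 2.1]
width: 0.486
```

Request:
{"api": "apply_moves", "payload": {
  "targets": [
    {"slide":[-2,0,0],"angular":[0,0,0],"grip":0.3},
    {"slide":[-2,0,0],"angular":[0,0,0],"grip":0.3},
    {"slide":[-2,0,0],"angular":[0,0,0],"grip":0.3}
  ]
}}

```text
t: 20.6
tool_pos: [0.4662, -0.0338, 0.1884]
ee_rot: [3.141, -0.004, 1.451]
wrist_force: [3.2, 18.8, 2.2]
width: 0.486
```

```bash
python3 v.py wrist w18;python3 v.py top t18;python3 v.py side s18; python3 - <<'E'
from h import *
crop('s18',330,180,450,300,5,'s18c')
crop('t18',290,230,400,310,6,'t18c')
E
```

```text
[ 0.46615281 -0.03378831  0.18841212]
[ 0.46617989 -0.03380029  0.1884209 ]
[ 0.46618378 -0.03380503  0.18842477]
```

View pics/s18c.png

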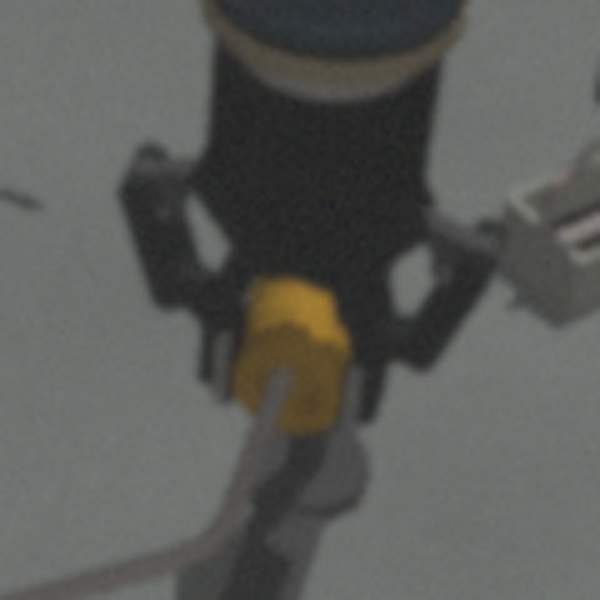

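View pics/t18c.png

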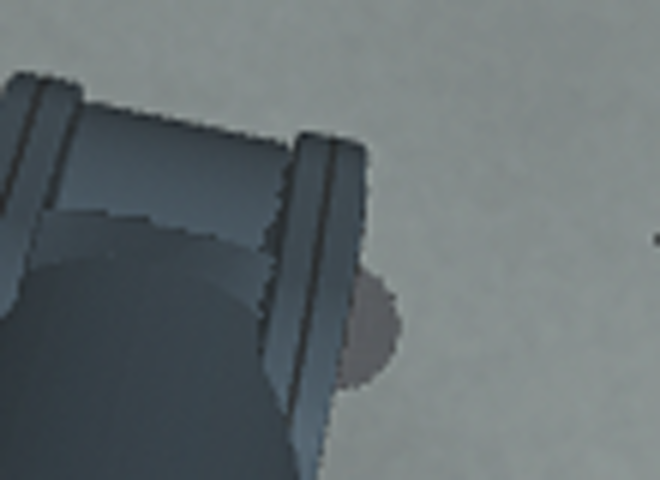

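Request:
{"api": "apply_moves", "payload": {
  "targets": [
    {"slide":[2.8,0,0],"angular":[0,0,0],"grip":0.3},
    {"slide":[2.8,0,0],"angular":[0,0,0],"grip":0.3},
    {"slide":[2.8,0,0],"angular":[0,0,0],"grip":0.8},
    {"slide":[2.8,0,0],"angular":[0,0,0],"grip":1},
    {"slide":[2.8,0,0],"angular":[0,0,0],"grip":1},
    {"slide":[2.8,0,0],"angular":[0,0,0],"grip":1},
    {"slide":[2.8,0,-50],"angular":[0,0,0],"grip":1},
    {"slide":[2.8,0,-85],"angular":[0,0,0],"grip":1}
  ]
}}

```text
t: 21.75
tool_pos: [0.4654, -0.0357, 0.2747]
ee_rot: [3.141, 0.0, 1.446]
wrist_force: [0.7, 0.3, -0.2]
width: 1.001
```

```bash
python3 v.py wrist w19; python3 - <<'E'
from h import *
plan([(*rl(50,205.5),.27,90+RY)])
E
```

```text
[ 0.46680678 -0.03604612  0.27834318]
slide [341.9, 94.3, 9.2] ang [0.3, -0.0, -1.0]
```

View pics/w19o.png

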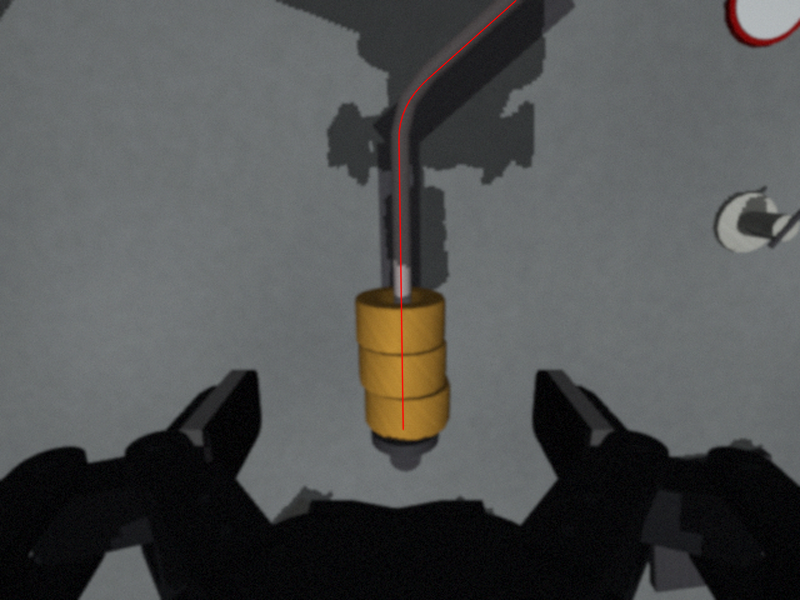

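Request:
{"api": "apply_moves", "payload": {
  "targets": [
    {"slide":[57,16,5],"angular":[0,0,0],"grip":1},
    {"slide":[114,32,9],"angular":[0,0,0],"grip":1},
    {"slide":[171,48,9],"angular":[0,0,0],"grip":1},
    {"slide":[228,64,9],"angular":[0,0,0],"grip":1},
    {"slide":[285,80,9],"angular":[0,0,-1],"grip":1},
    {"slide":[342,94.5,9],"angular":[0,0,-1],"grip":1},
    {"slide":[342,94.5,9],"angular":[0,0,-1],"grip":1},
    {"slide":[342,94.5,9],"angular":[0,0,-1],"grip":1}
  ]
}}

```text
t: 22.8
tool_pos: [0.6016, 0.2917, 0.2635]
ee_rot: [-3.141, 0.001, 1.463]
wrist_force: [0.6, -1.3, -0.4]
width: 0.999
```

```bash
python3 v.py wrist w20 [206]; python3 - <<'E'
from h import *
plan([(*rl(50,206),.186,90+RY)])
E
```

```text
[0.6016683  0.29088398 0.26394311]
slide [1.2, 1.6, 77.9] ang [-0.0, 0.1, -0.0]
```

View pics/w20o.png

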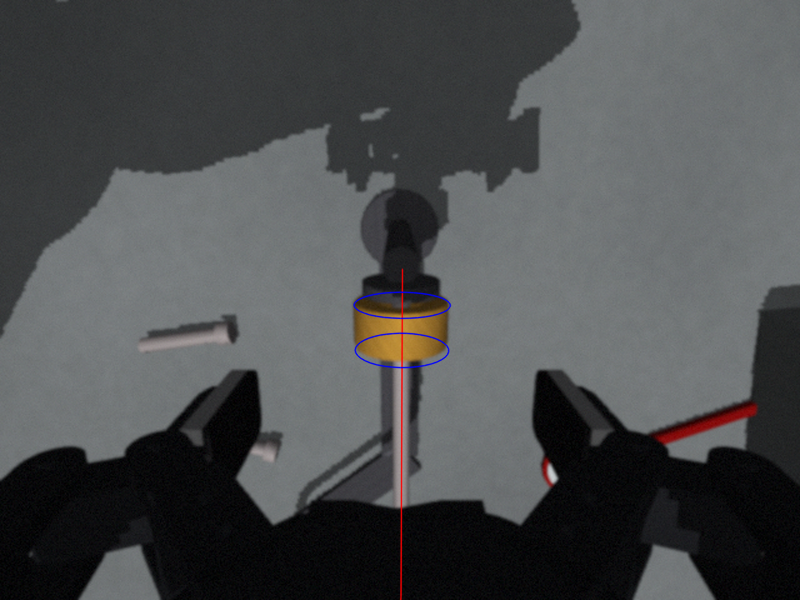

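Request:
{"api": "apply_moves", "payload": {
  "targets": [
    {"slide":[2,1.5,40],"angular":[0,0,0],"grip":1},
    {"slide":[3,1.5,78],"angular":[0,0,0],"grip":1},
    {"slide":[3,1.5,78],"angular":[0,0,0],"grip":0.6},
    {"slide":[3,1.5,78],"angular":[0,0,0],"grip":0.3},
    {"slide":[3,1.5,78],"angular":[0,0,0],"grip":0.3},
    {"slide":[3,1.5,78],"angular":[0,0,0],"grip":0.3},
    {"slide":[3,1.5,78],"angular":[0,0,0],"grip":0.3},
    {"slide":[3,1.5,78],"angular":[0,0,0],"grip":0.3}
  ]
}}

```text
t: 23.85
tool_pos: [0.6046, 0.2948, 0.1886]
ee_rot: [3.138, -0.001, 1.463]
wrist_force: [-0.8, -1.2, 7.7]
width: 0.484
```

```bash
python3 g.py 107 .008; python3 v.py wrist w21
```

```text
[0.604612   0.29481183 0.18859407] [-0.79514109 -1.23849126  7.72721008] 0.4841033973218954
slide [0.0, 0.0, -8.0] ang [0.2, -0.1, 0.0]
slide [-147.1, -0.9, -8.2] ang [0.2, -0.1, 0.0]
slide [-157.1, -1.2, -8.2] ang [0.2, -0.1, 6.0]
slide [-162.6, -1.9, -8.2] ang [0.2, -0.1, 16.0]
slide [-166.6, -4.0, -8.3] ang [0.2, -0.1, 26.0]
slide [-169.6, -6.5, -8.3] ang [0.1, -0.1, 36.0]
slide [-174.1, -11.0, -8.3] ang [0.1, -0.2, 46.0]
slide [-182.8, -21.0, -8.3] ang [0.1, -0.2, 51.0]
slide [-198.8, -41.0, -8.4] ang [0.1, -0.2, 51.0]
[0.6046092  0.29480351 0.18861647]
```

View pics/w21o.png

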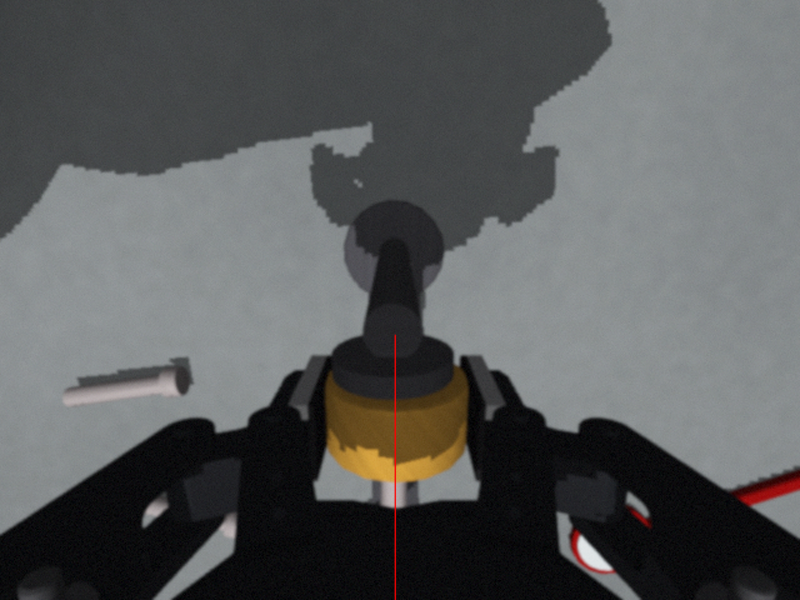

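Request:
{"api": "apply_moves", "payload": {
  "targets": [
    {"slide":[-1,0,-10.5],"angular":[0,0,0],"grip":0.3},
    {"slide":[-40,-1,-10.5],"angular":[0,0,0],"grip":0.3},
    {"slide":[-85,-1,-10.5],"angular":[0,0,0],"grip":0.3},
    {"slide":[-125,-1,-10.5],"angular":[0,0,0],"grip":0.3},
    {"slide":[-147,-1.2,-10.5],"angular":[0,0,0],"grip":0.3},
    {"slide":[-157,-1.5,-10.5],"angular":[0,0,6],"grip":0.3},
    {"slide":[-162.6,-2.1,-10.5],"angular":[0,0,16],"grip":0.3},
    {"slide":[-166.6,-4.2,-10.5],"angular":[0,0,26],"grip":0.3}
  ]
}}

```text
t: 24.9
tool_pos: [0.5818, 0.1305, 0.1972]
ee_rot: [-3.141, -0.001, 1.005]
wrist_force: [0.5, 0.8, -1.2]
width: 0.487
```

```bash
cat > b6.py <<'E'
from h import *
import sys
z=float(sys.argv[1])
o=ctrl.get_obs(); print(o['tool_pos'],o['wrist_force'],o['width'])
plan([(*rl(*q),z,90+RY-a) for q,a in [((44.5,39.5),36),((40,35),46),((26,23),51),((-10,-5.8),51),((-38,-28.5),51),((-43,-33.5),41),((-46,-38),31),((-48.5,-42.5),21)]])
E
python3 v.py wrist w22;python3 b6.py .1965
```

```text
[0.58133377 0.13028317 0.19708646]
[0.58133377 0.13028317 0.19708646] [-0.72284542 -0.65521115 -2.80696587] 0.48974170406555795
slide [-3.6, 0.7, 0.6] ang [-0.0, -0.0, 9.3]
slide [-9.6, -1.3, 0.6] ang [-0.0, -0.0, 19.3]
slide [-26.6, -8.5, 0.6] ang [-0.0, -0.0, 24.3]
slide [-68.5, -27.7, 0.5] ang [-0.0, -0.0, 24.3]
slide [-101.4, -42.5, 0.5] ang [-0.0, -0.0, 24.3]
slide [-108.1, -44.7, 0.5] ang [-0.0, -0.0, 14.3]
slide [-113.5, -45.4, 0.5] ang [-0.0, -0.0, 4.3]
slide [-118.6, -45.6, 0.5] ang [-0.0, -0.0, -5.7]
```

View pics/w22o.png

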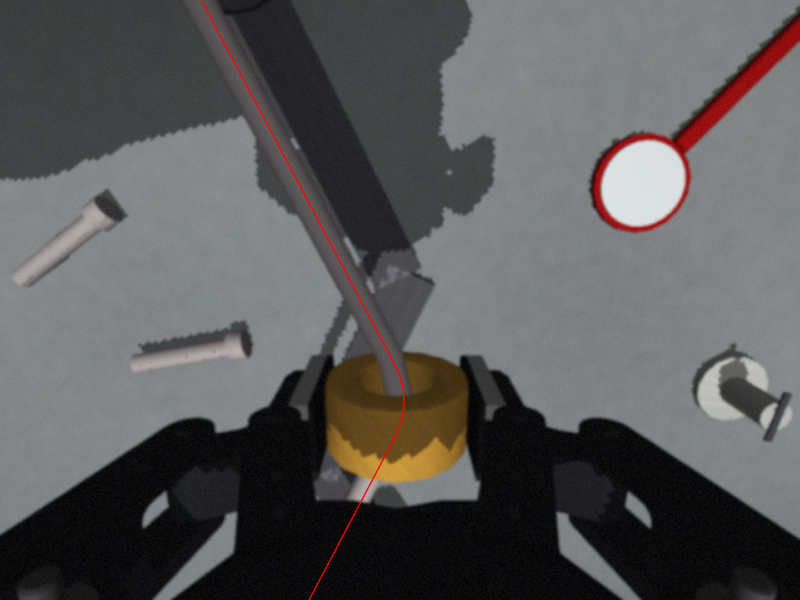

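Request:
{"api": "apply_moves", "payload": {
  "targets": [
    {"slide":[-4,0,0.5],"angular":[0,0,9.3],"grip":0.3},
    {"slide":[-9.6,-1.8,0.5],"angular":[0,0,19.3],"grip":0.3},
    {"slide":[-26.6,-9.3,0.5],"angular":[0,0,24.3],"grip":0.3},
    {"slide":[-68.5,-28.6,0.5],"angular":[0,0,24.3],"grip":0.3},
    {"slide":[-101.4,-43.5,0.5],"angular":[0,0,24.3],"grip":0.3},
    {"slide":[-108.1,-45.7,0.5],"angular":[0,0,14.3],"grip":0.3},
    {"slide":[-113.5,-46.4,0.5],"angular":[0,0,4.3],"grip":0.3},
    {"slide":[-118.6,-46.6,0.5],"angular":[0,0,-5.7],"grip":0.3}
  ]
}}

```text
t: 25.95
tool_pos: [0.4793, 0.0551, 0.1968]
ee_rot: [3.141, -0.001, 1.119]
wrist_force: [0.6, -0.3, -2.1]
width: 0.488
```

```bash
cat > b5.py <<'E'
from h import *
import sys
z=float(sys.argv[1]); Y=float(sys.argv[2])
o=ctrl.get_obs(); print(o['tool_pos'],o['wrist_force'],o['width'])
plan([(*rl(*q),z,90+RY-a) for q,a in [((-49.5,-47),12),((-50,-60),2),((-50,-80),0),((-50,Y),0)]])
E
python3 v.py wrist w23;python3 b5.py .1965 -112
```

```text
[0.47893362 0.05424221 0.19685544]
[0.47893362 0.05424221 0.19685544] [-1.22995198 -1.76423196 -2.0453993 ] 0.4865993491575507
slide [-3.6, -0.3, 0.4] ang [0.0, -0.0, -7.2]
slide [-16.1, 3.5, 0.3] ang [0.0, -0.0, -17.2]
slide [-34.9, 10.1, 0.3] ang [0.0, -0.0, -19.2]
slide [-65.2, 20.7, 0.3] ang [0.0, -0.0, -19.2]
```

View pics/w23o.png

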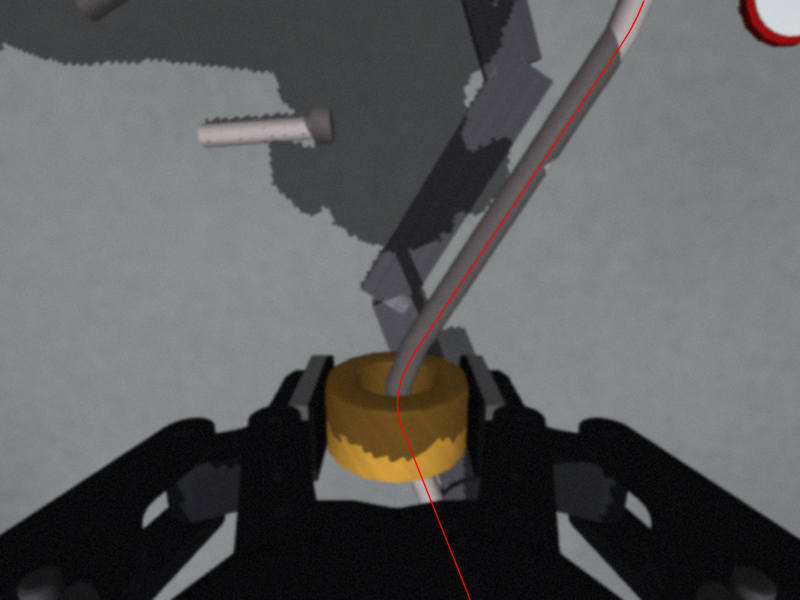

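Request:
{"api": "apply_moves", "payload": {
  "targets": [
    {"slide":[-3.8,-0.5,0.3],"angular":[0,0,-7.2],"grip":0.3},
    {"slide":[-16,3.3,0.3],"angular":[0,0,-17],"grip":0.3},
    {"slide":[-35,10,0.3],"angular":[0,0,-19.2],"grip":0.3},
    {"slide":[-46,13.8,4],"angular":[0,0,-19.2],"grip":0.3},
    {"slide":[-56,17.3,7.5],"angular":[0,0,-19.2],"grip":0.3},
    {"slide":[-62,19.4,7.5],"angular":[0,0,-19.2],"grip":0.3},
    {"slide":[-67,21.2,7.5],"angular":[0,0,-19.2],"grip":0.3},
    {"slide":[-67,21.2,7.5],"angular":[0,0,-19.2],"grip":0.3}
  ]
}}

```text
t: 27.0
tool_pos: [0.4691, -0.0119, 0.1889]
ee_rot: [3.141, -0.004, 1.448]
wrist_force: [2.3, 14.0, -0.0]
width: 0.485
```

Request:
{"api": "apply_moves", "payload": {
  "targets": [
    {"slide":[-1.5,0,0],"angular":[0,0,0],"grip":0.3},
    {"slide":[-1.5,0,0],"angular":[0,0,0],"grip":0.3},
    {"slide":[1.5,0,0],"angular":[0,0,0],"grip":0.3},
    {"slide":[2,0,0],"angular":[0,0,0],"grip":0.3},
    {"slide":[2,0,0],"angular":[0,0,0],"grip":0.8},
    {"slide":[2,0,0],"angular":[0,0,0],"grip":1},
    {"slide":[2,0,0],"angular":[0,0,0],"grip":1},
    {"slide":[2,0,0],"angular":[0,0,0],"grip":1}
  ]
}}

```text
t: 28.0
tool_pos: [0.4683, -0.0134, 0.1887]
ee_rot: [-3.141, 0.0, 1.444]
wrist_force: [-0.1, 0.6, 0.5]
width: 1.002
```

Request:
{"api": "apply_moves", "payload": {
  "targets": [
    {"slide":[0,0,-50],"angular":[0,0,0],"grip":1},
    {"slide":[0,0,-100],"angular":[0,0,0],"grip":1},
    {"slide":[0,0,-120],"angular":[0,0,0],"grip":1},
    {"slide":[0,0,-120],"angular":[0,0,0],"grip":1}
  ]
}}

```text
t: 28.5
tool_pos: [0.4689, -0.0133, 0.3102]
ee_rot: [3.139, -0.001, 1.444]
wrist_force: [0.1, 0.4, 0.1]
width: 1.0
```

```bash
python3 v.py wrist w24; python3 v.py side s24;python3 v.py top t24; python3 - <<'E'
from h import *
crop('s24',330,100,490,260,5,'s24c')
crop('t24',380,150,520,350,3,'t24c')
E
```

```text
[ 0.46832333 -0.01322173  0.30897673]
[ 0.46799797 -0.01317085  0.30828637]
[ 0.46784589 -0.01317758  0.30791364]
```

View pics/w24o.png

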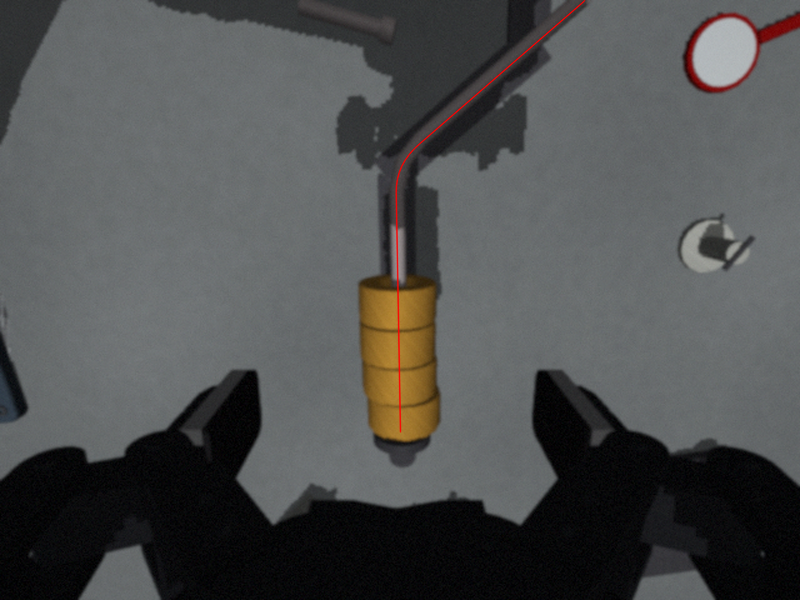

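View pics/s24c.png

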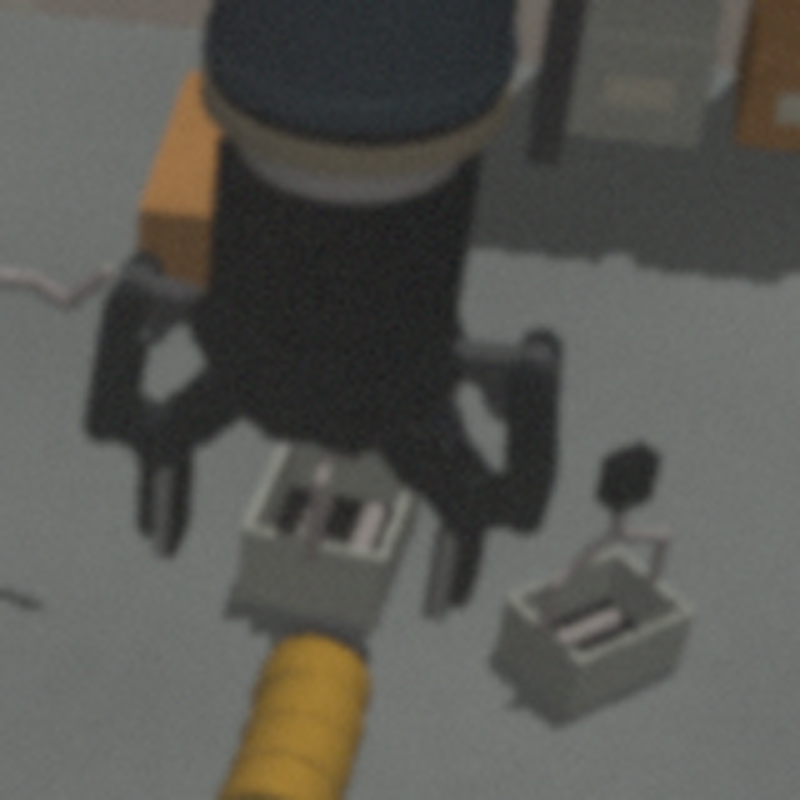

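View pics/t24c.png

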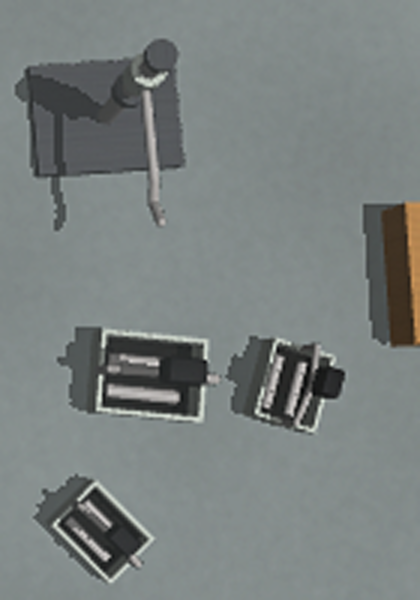

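```bash
python3 - <<'E'
from h import *
p=ld('t24')
print('block',atz(p,380+185/3,150+371/3,.16))
P=np.array([atz(p,380+u/3,150+v/3,.045)[:2] for u,v in [(105,330),(211,340),(205,422),(97,411)]]); print(P.mean(0))
plan([(.474,-.32,.31,-7)]); print(ctrl.get_obs()['q'])
c=ctrl.camera_params('wrist'); print('cam',-np.array(c['R']).T@c['t'])
E
```

```text
block [ 0.4775355  -0.31694158  0.16      ]
[ 0.4774935  -0.32135773]
slide [-303.6, 44.8, -2.1] ang [-0.1, 0.1, 89.8]
[-0.33731388  0.27982554  0.3453722   1.96274843 -0.11765808  0.91964571
 -0.05919332]
cam [0.47584171 0.05435397 0.37833914]
```

Request:
{"api": "apply_moves", "payload": {
  "targets": [
    {"slide":[-38,5,-2],"angular":[0,0,10],"grip":1},
    {"slide":[-76,10,-2],"angular":[0,0,20],"grip":1},
    {"slide":[-114,15,-2],"angular":[0,0,30],"grip":1},
    {"slide":[-152,21,-2],"angular":[0,0,40],"grip":1},
    {"slide":[-190,27,-2],"angular":[0,0,50],"grip":1},
    {"slide":[-228,33,-2],"angular":[0,0,60],"grip":1},
    {"slide":[-266,39,-2],"angular":[0,0,70],"grip":1},
    {"slide":[-303,45,-2],"angular":[0,0,80],"grip":1}
  ]
}}

```text
t: 29.65
tool_pos: [0.4744, -0.3205, 0.3094]
ee_rot: [-3.141, 0.002, 0.042]
wrist_force: [0.2, 0.6, 0.8]
width: 1.0
```

Request:
{"api": "apply_moves", "payload": {
  "targets": [
    {"slide":[0,0,0],"angular":[0,0,10],"grip":1},
    {"slide":[0,0,0],"angular":[0,0,10],"grip":1},
    {"slide":[0,0,0],"angular":[0,0,10],"grip":1}
  ]
}}

```text
t: 30.02
tool_pos: [0.4748, -0.3188, 0.31]
ee_rot: [-3.141, 0.001, -0.122]
wrist_force: [-0.2, 0.3, -0.9]
width: 1.0
```

```bash
cat >> h.py <<'E'
def binpoly(pose,z0=0):
    o=[]
    def L(pts): 
        a=np.array(pts,float)/1000; o.append(np.c_[w2(pose,a[:,:2]),a[:,2]+z0])
    L([(35,45,45),(-35,45,45),(-35,-45,45),(35,-45,45),(35,45,45)])
    for z in(126,160): L([(10,15,z),(-10,15,z),(-10,-15,z),(10,-15,z),(10,15,z)])
    L([(0,-43,45),(0,-43,80),(0,0,100),(0,43,80),(0,43,45)])
    return o
def hookpoly(pose,z0=0):
    a=np.array([(-18,0,164),(0,0,146),(16,0,156),(100,0,156)],float)/1000
    b=np.array([(100,0,0),(100,0,213)],float)/1000
    c=np.array([(50,65,12),(150,65,12),(150,-65,12),(50,-65,12),(50,65,12)],float)/1000
    return [np.c_[w2(pose,q[:,:2]),q[:,2]-(z0 if i==0 else 0)] for i,q in enumerate((a,b,c))]
E
cat > vb.py <<'E'
from h import *
import sys
n,f=sys.argv[1],sys.argv[2]; bp=eval(sys.argv[3]); hp=eval(sys.argv[4]); z0=float(sys.argv[5]) if len(sys.argv)>5 else 0
box=eval(sys.argv[6]) if len(sys.argv)>6 else (0,0,640,480)
im,p=snap(n,f); o=ctrl.get_obs(); print(o['tool_pos'],o['ee_rot'],o['wrist_force'],o['width'])
overlay(f,f+'o',[(q,(0,0,255)) for q in binpoly(bp,z0)]+[(q,(0,255,0)) for q in hookpoly(hp)],box,min(800/(box[2]-box[0]),600/(box[3]-box[1])))
E
python3 vb.py wrist w25 "(.4775,-.320,-.12)" "(.609,-.303,.04)"
python3 vb.py top t25 "(.4775,-.320,-.12)" "(.609,-.303,.04)" 0 "(370,150,530,300)"
python3 vb.py side s25 "(.4775,-.320,-.12)" "(.609,-.303,.04)" 0 "(270,110,470,260)"
```

```text
[ 0.4748217  -0.31883697  0.31030087] [-3.14109525e+00  7.88084835e-04 -1.22463325e-01] [ 0.33540503 -0.06777072 -0.60394682] 1.0000185520114246
[ 0.47485442 -0.31890831  0.31054518] [-3.14115079e+00  2.80323730e-04 -1.23174411e-01] [-0.43030257  0.68923474  0.01758496] 0.9994374973884705
[ 0.47484788 -0.31900195  0.31069222] [-3.14121853e+00  4.20634662e-05 -1.23798205e-01] [0.55501383 0.54723506 0.43481857] 1.0007870876890983
```

View pics/w25o.png

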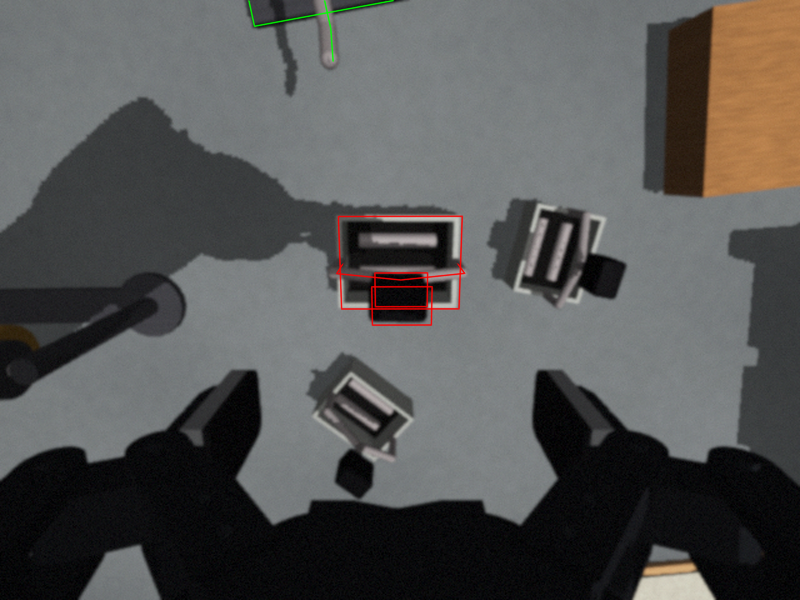

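View pics/t25o.png

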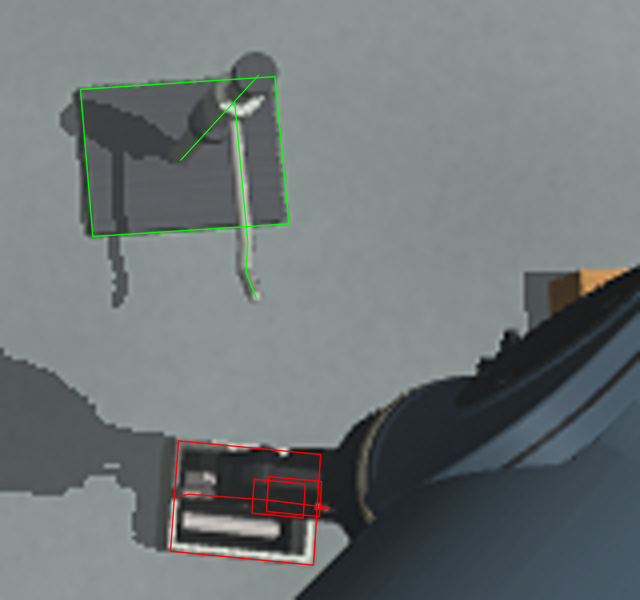

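View pics/s25o.png

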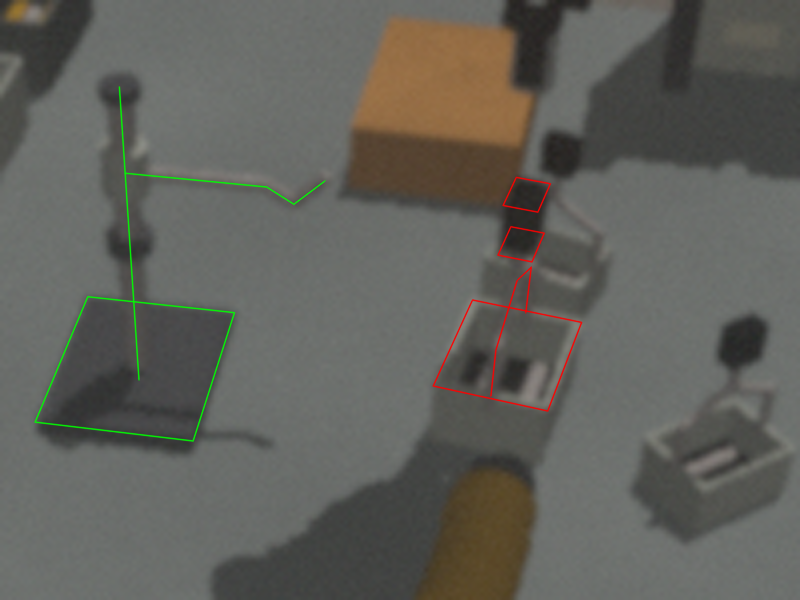

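```bash
python3 - <<'E'
from h import *
plan([(.4775,-.320,.195,np.degrees(-.12))])
E
```

```text
slide [2.8, 0.7, 115.7] ang [-0.0, 0.0, -0.2]
```

Request:
{"api": "apply_moves", "payload": {
  "targets": [
    {"slide":[3,0.7,40],"angular":[0,0,0],"grip":1},
    {"slide":[3,0.7,85],"angular":[0,0,0],"grip":1},
    {"slide":[3,0.7,115],"angular":[0,0,0],"grip":1},
    {"slide":[3,0.7,115],"angular":[0,0,0],"grip":1}
  ]
}}

```text
t: 30.68
tool_pos: [0.477, -0.3196, 0.1943]
ee_rot: [-3.14, 0.003, -0.125]
wrist_force: [0.7, 0.3, 0.6]
width: 0.999
```

```bash
python3 vb.py wrist w26 "(.4775,-.320,-.12)" "(.609,-.303,.04)"
python3 vb.py side s26 "(.4775,-.320,-.12)" "(.609,-.303,.04)" 0 "(270,110,470,260)"
```

```text
[ 0.47755776 -0.32038788  0.19582442] [-3.14116744e+00  9.75402216e-04 -1.25662257e-01] [0.23342737 0.13761984 0.78401817] 0.9950559823112978
[ 0.47789579 -0.32088073  0.19677294] [ 3.14111265e+00 -7.35992398e-04 -1.25890071e-01] [-0.36091006  0.18745292  0.39314984] 1.000758357990341
```

View pics/w26o.png

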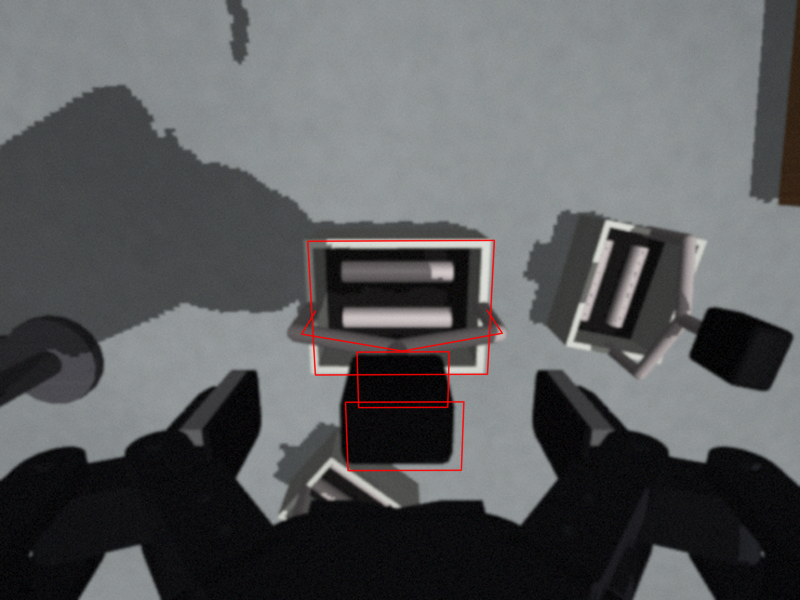

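View pics/s26o.png

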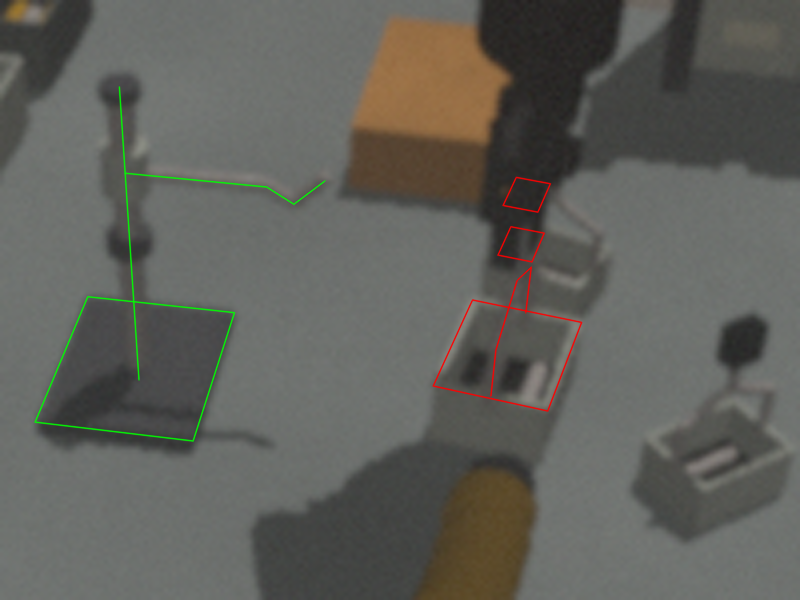

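Request:
{"api": "apply_moves", "payload": {
  "targets": [
    {"slide":[0,0,1],"angular":[0,0,0],"grip":0.6},
    {"slide":[0,0,1],"angular":[0,0,0],"grip":0.2},
    {"slide":[0,0,1],"angular":[0,0,0],"grip":0.15},
    {"slide":[0,0,1],"angular":[0,0,0],"grip":0.15},
    {"slide":[0,0,1],"angular":[0,0,0],"grip":0.15},
    {"slide":[0,0,1],"angular":[0,0,0],"grip":0.15},
    {"slide":[0,0,1],"angular":[0,0,0],"grip":0.15}
  ]
}}

```text
t: 31.65
tool_pos: [0.4779, -0.3204, 0.1954]
ee_rot: [-3.141, -0.001, -0.126]
wrist_force: [-0.6, 2.2, 7.0]
width: 0.343
```

```bash
python3 vb.py wrist w27 "(.4775,-.320,-.12)" "(.609,-.303,.04)"
```

```text
[ 0.47792733 -0.3203563   0.1953719 ] [-3.14120784e+00 -8.33392934e-04 -1.26161597e-01] [-1.03964267  2.39326984  7.3310141 ] 0.34387606948700833
```

View pics/w27o.png

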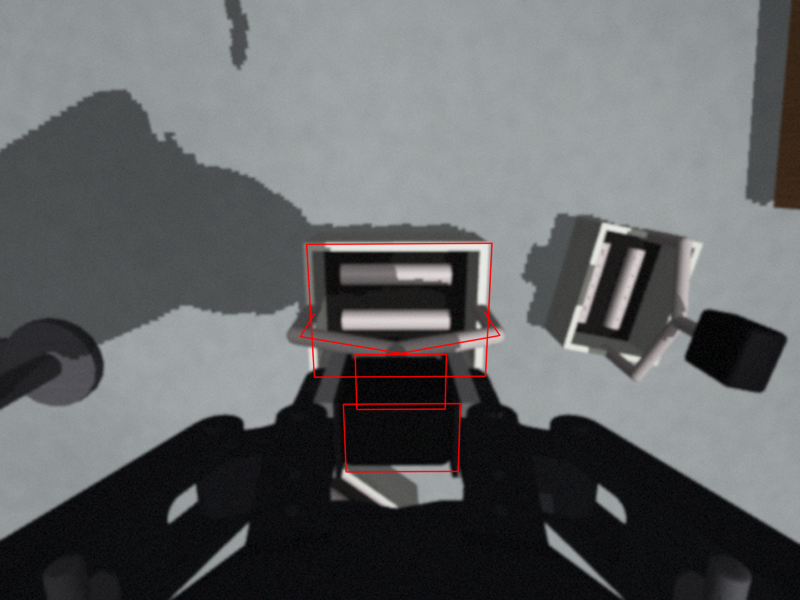

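Request:
{"api": "apply_moves", "payload": {
  "targets": [
    {"slide":[0,0,-20],"angular":[0,0,0],"grip":0.15},
    {"slide":[0,0,-50],"angular":[0,0,0],"grip":0.15},
    {"slide":[0,0,-80],"angular":[0,0,0],"grip":0.15},
    {"slide":[0,0,-87],"angular":[0,0,0],"grip":0.15},
    {"slide":[0,0,-87],"angular":[0,0,0],"grip":0.15}
  ]
}}

```text
t: 32.33
tool_pos: [0.4776, -0.3202, 0.2813]
ee_rot: [-3.141, 0.0, -0.126]
wrist_force: [-0.2, 0.1, -3.0]
width: 0.343
```

```bash
python3 - <<'E'
from h import *
H=(.609,-.303,.04)
w=lambda x:w2(H,[x/1000,0])[0]
plan([(*w(-55),.281,np.degrees(.04)),(*w(-10),.281,np.degrees(.04)),(*w(0),.281,np.degrees(.04))])
E
python3 vb.py side s28 "(.4775,-.320,-.12)" "(.609,-.303,.04)" .086 "(270,110,470,260)"
```

```text
slide [74.0, -24.6, 0.3] ang [-0.0, 0.0, -9.5]
slide [118.3, -32.0, 0.3] ang [-0.0, 0.0, -9.5]
slide [128.2, -33.7, 0.3] ang [-0.0, 0.0, -9.5]
[ 0.47747824 -0.3200278   0.28072614] [-3.14087016e+00  1.11119658e-03 -1.26128313e-01] [-0.16254334  0.36922284 -2.62077018] 0.3391616851161253
```

View pics/s28o.png

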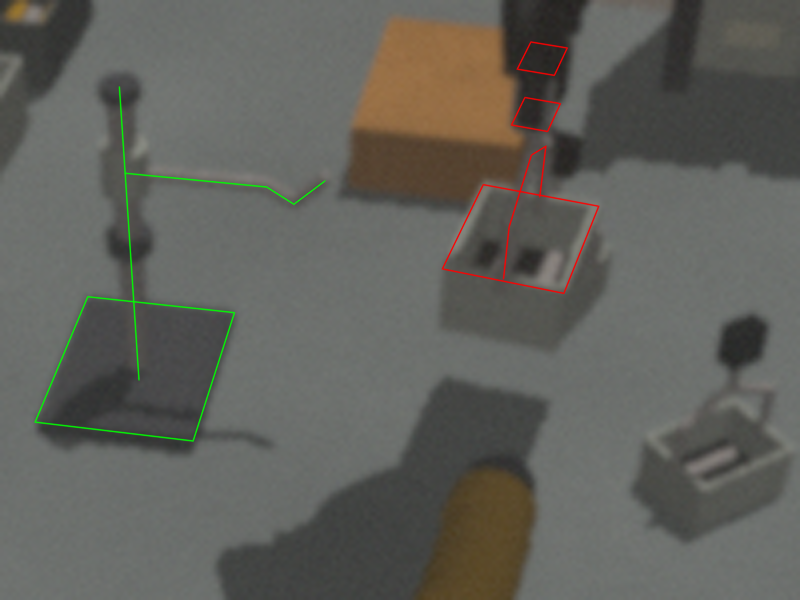

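Request:
{"api": "apply_moves", "payload": {
  "targets": [
    {"slide":[25,-8,0],"angular":[0,0,-4],"grip":0.15},
    {"slide":[50,-17,0],"angular":[0,0,-8],"grip":0.15},
    {"slide":[70,-24.5,0],"angular":[0,0,-9.5],"grip":0.15},
    {"slide":[74,-24.5,0],"angular":[0,0,-9.5],"grip":0.15},
    {"slide":[74,-24.5,0],"angular":[0,0,-9.5],"grip":0.15}
  ]
}}

```text
t: 33.0
tool_pos: [0.5533, -0.3059, 0.2808]
ee_rot: [-3.141, 0.002, 0.038]
wrist_force: [-0.5, 0.6, -2.9]
width: 0.347
```

```bash

python3 vb.py wrist w29 "(.554,-.305,.04)" "(.609,-.303,.04)" .086
python3 vb.py side s29 "(.554,-.305,.04)" "(.609,-.303,.04)" .086 "(270,110,430,230)"
```

```text
[ 0.55295509 -0.30609507  0.28117823] [-3.14146433e+00  1.57243892e-03  3.75831538e-02] [-0.59030052 -0.08954618 -2.81650235] 0.3447931153263534
[ 0.55294341 -0.30615035  0.28146961] [-3.14153188e+00  1.09455425e-03  3.74748032e-02] [-0.08776619 -1.21459556 -1.63942287] 0.3485870107016747
```

View pics/w29o.png

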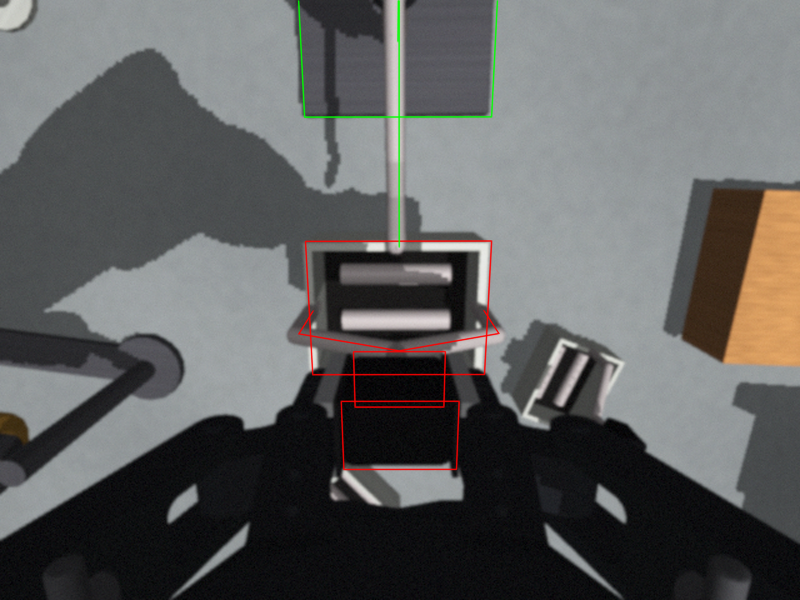

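View pics/s29o.png

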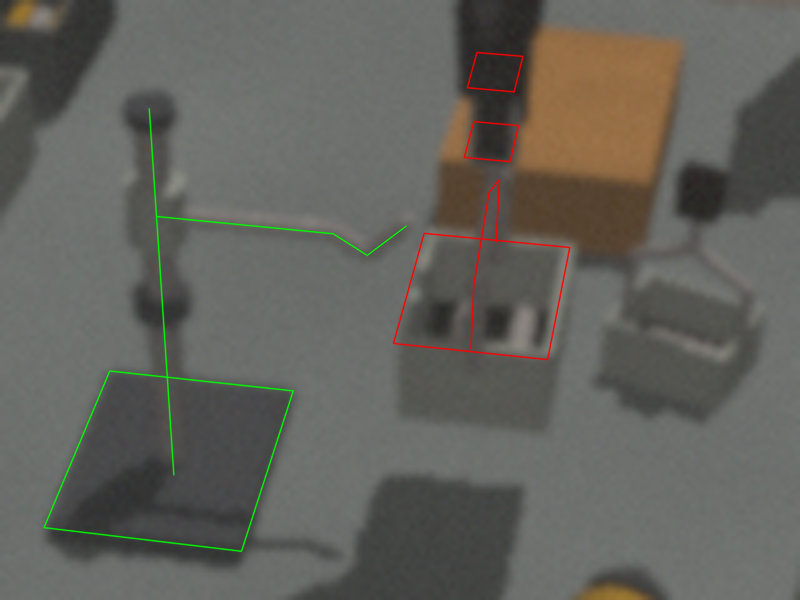

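Request:
{"api": "apply_moves", "payload": {
  "targets": [
    {"slide":[15,0.5,0],"angular":[0,0,0],"grip":0.15},
    {"slide":[30,0.5,0],"angular":[0,0,0],"grip":0.15},
    {"slide":[45,0.5,0],"angular":[0,0,0],"grip":0.15},
    {"slide":[56,0.5,0],"angular":[0,0,0],"grip":0.15},
    {"slide":[56,0.5,0],"angular":[0,0,0],"grip":0.15},
    {"slide":[56,0.5,0],"angular":[0,0,0],"grip":0.15}
  ]
}}

```text
t: 33.85
tool_pos: [0.6097, -0.3041, 0.2817]
ee_rot: [3.141, 0.001, 0.039]
wrist_force: [-0.4, 0.9, -3.2]
width: 0.344
```

```bash

python3 vb.py wrist w30 "(.608,-.303,.04)" "(.609,-.303,.04)" .086
python3 vb.py side s30 "(.608,-.303,.04)" "(.609,-.303,.04)" .086 "(270,110,430,230)"
```

```text
[ 0.60959905 -0.30416474  0.28186211] [3.14147007e+00 3.21733660e-04 3.86515906e-02] [-0.62079336 -0.19852598 -2.93967025] 0.3426031190942429
[ 0.60959512 -0.30409834  0.28192888] [3.14155079e+00 1.85754676e-04 3.86352284e-02] [-1.03727422 -0.36473558 -2.76666303] 0.3486917075272822
```

View pics/w30o.png

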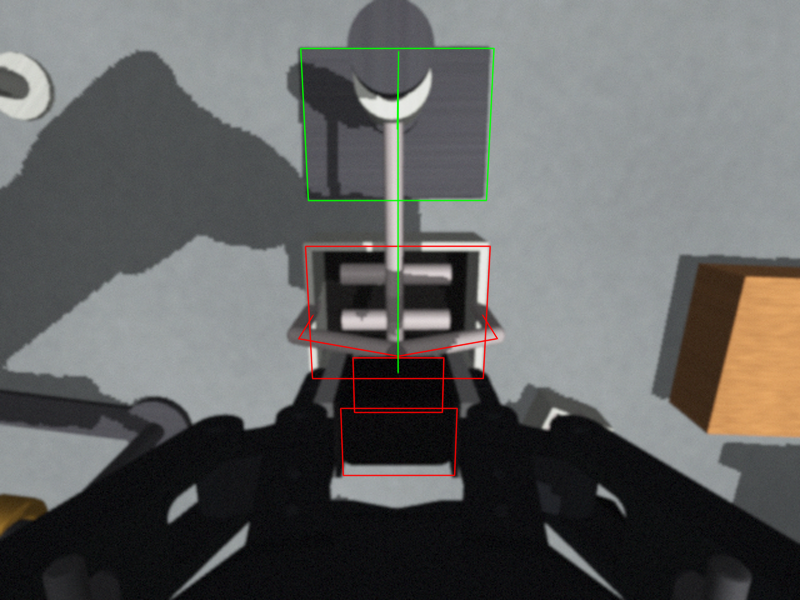

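View pics/s30o.png

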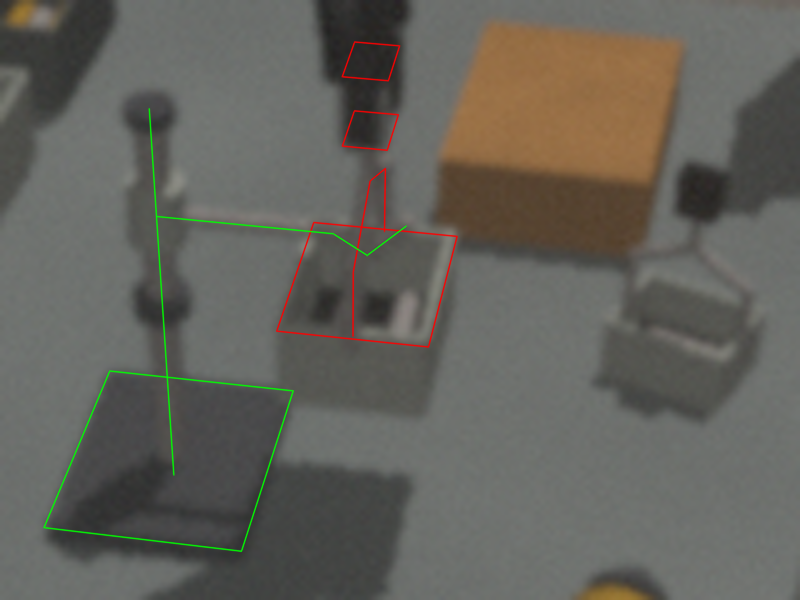

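Request:
{"api": "apply_moves", "payload": {
  "targets": [
    {"slide":[0,0,8],"angular":[0,0,0],"grip":0.15},
    {"slide":[0,0,16],"angular":[0,0,0],"grip":0.15},
    {"slide":[0,0,22],"angular":[0,0,0],"grip":0.15},
    {"slide":[0,0,27],"angular":[0,0,0],"grip":0.15},
    {"slide":[0,0,30],"angular":[0,0,0],"grip":0.15},
    {"slide":[0,0,30],"angular":[0,0,0],"grip":0.15},
    {"slide":[0,0,30],"angular":[0,0,0],"grip":0.15}
  ]
}}

```text
t: 34.83
tool_pos: [0.6102, -0.3039, 0.252]
ee_rot: [3.141, -0.0, 0.039]
wrist_force: [-0.7, 0.3, -3.3]
width: 0.344
```

```bash

python3 vb.py wrist w31 "(.608,-.303,.04)" "(.609,-.303,.04)" .054
python3 vb.py side s31 "(.608,-.303,.04)" "(.609,-.303,.04)" .054 "(270,110,430,230)"; python3 -c "
from h import *
for i in range(3): print(ctrl.get_obs()['wrist_force'],ctrl.get_obs()['tool_pos'])"
```

```text
[ 0.61019767 -0.30391571  0.25201167] [ 3.14140298e+00 -2.78760713e-04  3.93885365e-02] [-0.79978278 -0.2135724  -2.30994067] 0.34614689365052476
[ 0.61016378 -0.30392758  0.25200594] [ 3.14143270e+00 -2.54621114e-04  3.93284121e-02] [-0.05365731 -0.1540079  -3.05678957] 0.34197638122768664
[-0.05365731 -0.1540079  -3.05678957] [ 0.61016378 -0.30392758  0.25200594]
[-0.05365731 -0.1540079  -3.05678957] [ 0.61016378 -0.30392758  0.25200594]
[-0.05365731 -0.1540079  -3.05678957] [ 0.61016378 -0.30392758  0.25200594]
```

View pics/w31o.png

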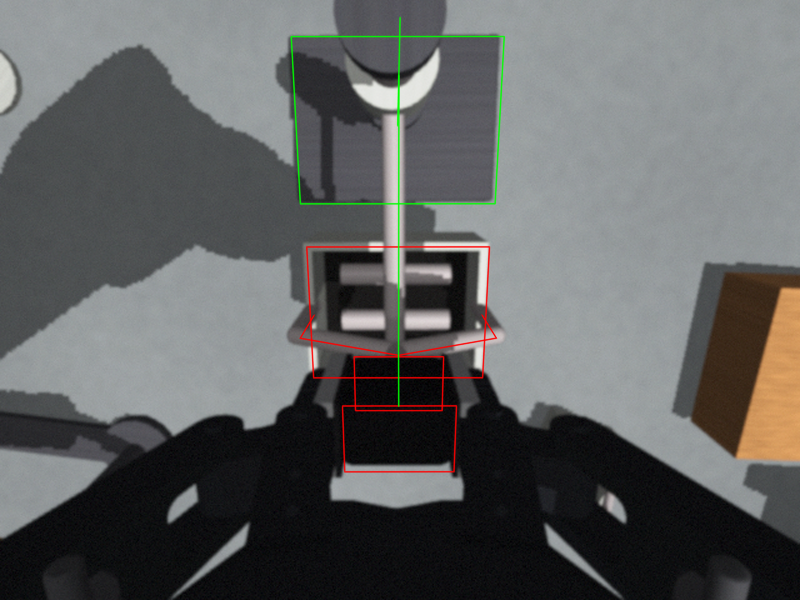

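View pics/s31o.png

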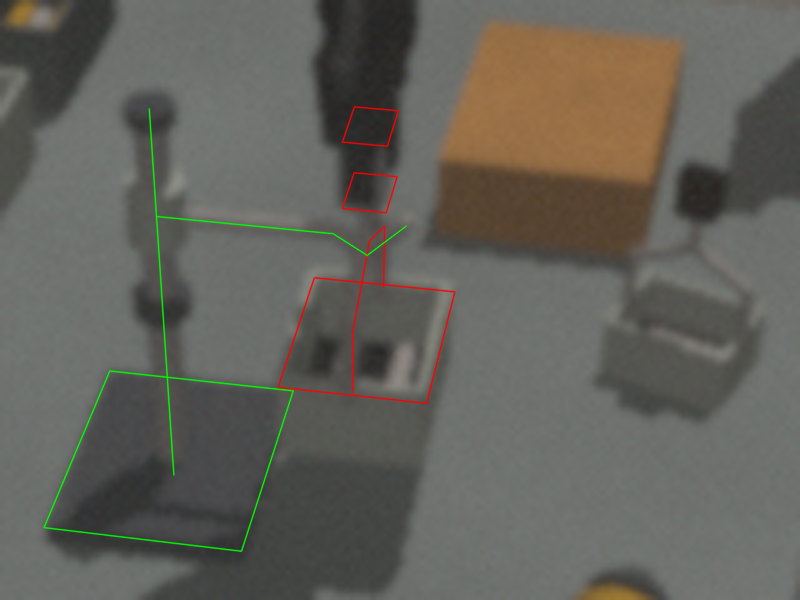

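Request:
{"api": "apply_moves", "payload": {
  "targets": [
    {"slide":[0,0,2],"angular":[0,0,0],"grip":0.15},
    {"slide":[0,0,4],"angular":[0,0,0],"grip":0.15},
    {"slide":[0,0,6],"angular":[0,0,0],"grip":0.15},
    {"slide":[0,0,8],"angular":[0,0,0],"grip":0.15},
    {"slide":[0,0,8],"angular":[0,0,0],"grip":0.15},
    {"slide":[0,0,8],"angular":[0,0,0],"grip":0.15}
  ]
}}

```text
t: 35.67
tool_pos: [0.6104, -0.3039, 0.2441]
ee_rot: [3.141, -0.001, 0.039]
wrist_force: [1.5, 0.7, 1.2]
width: 0.345
```

Request:
{"api": "apply_moves", "payload": {
  "targets": [
    {"slide":[1,0,1],"angular":[0,0,0],"grip":0.15},
    {"slide":[1.2,0,3],"angular":[0,0,0],"grip":0.15},
    {"slide":[1.2,0,5],"angular":[0,0,0],"grip":0.15},
    {"slide":[1.2,0,7],"angular":[0,0,0],"grip":0.15},
    {"slide":[1.2,0,8.5],"angular":[0,0,0],"grip":0.15},
    {"slide":[1.2,0,8.5],"angular":[0,0,0],"grip":0.15},
    {"slide":[1.2,0,8.5],"angular":[0,0,0],"grip":0.15},
    {"slide":[1.2,0,8.5],"angular":[0,0,0],"grip":0.15}
  ]
}}

```text
t: 36.67
tool_pos: [0.6109, -0.304, 0.2356]
ee_rot: [-3.142, 0.0, 0.039]
wrist_force: [-2.6, 1.9, 7.9]
width: 0.344
```

```bash

python3 vb.py wrist w33 "(.608,-.303,.04)" "(.609,-.303,.04)" .040
python3 vb.py side s33 "(.608,-.303,.04)" "(.609,-.303,.04)" .040 "(270,110,430,230)"
```

```text
[ 0.61094037 -0.30398378  0.23563727] [-3.14150592e+00  3.02305315e-04  3.89994661e-02] [-3.88111681  1.38518314  7.93941093] 0.3451828316565919
[ 0.61092267 -0.30399956  0.23565877] [-3.14151291e+00  2.87825032e-04  3.89264884e-02] [-3.06437287  0.85244663  7.91829514] 0.3478275982691161
```

View pics/w33o.png

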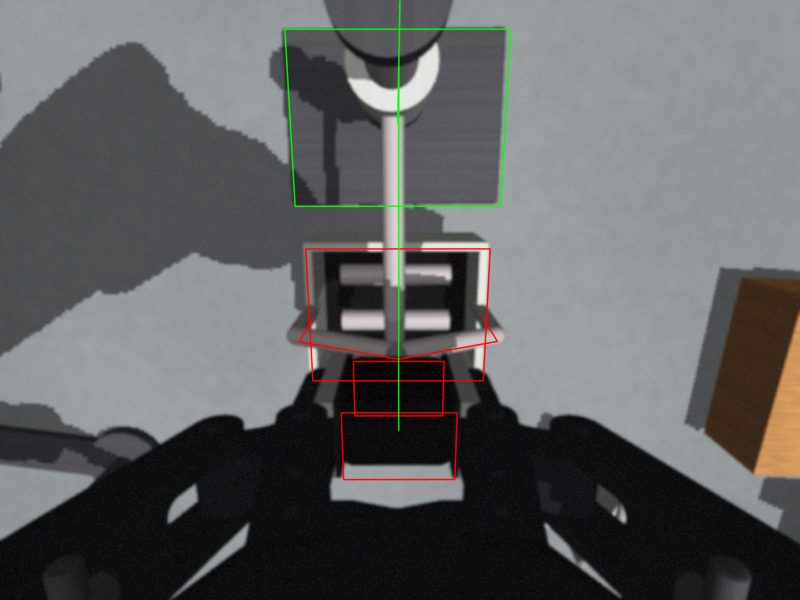

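View pics/s33o.png

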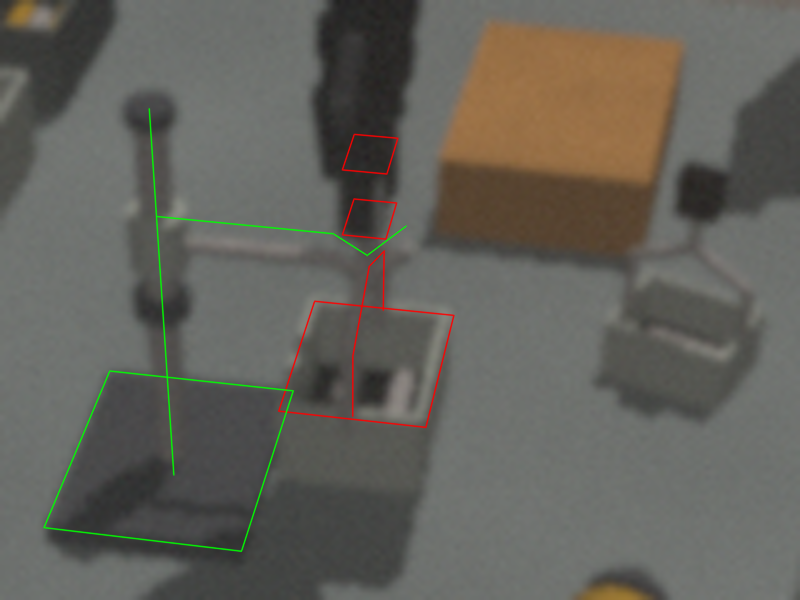

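Request:
{"api": "apply_moves", "payload": {
  "targets": [
    {"slide":[-0.2,0,-2],"angular":[0,0,0],"grip":0.15},
    {"slide":[-0.4,0,-5],"angular":[0,0,0],"grip":0.15},
    {"slide":[-0.5,0,-8],"angular":[0,0,0],"grip":0.15},
    {"slide":[-0.5,0,-10],"angular":[0,0,0],"grip":0.15},
    {"slide":[-0.5,0,-11],"angular":[0,0,0],"grip":0.15},
    {"slide":[-0.5,0,-11],"angular":[0,0,0],"grip":0.15},
    {"slide":[-0.5,0,-11],"angular":[0,0,0],"grip":0.15},
    {"slide":[-0.5,0,-11],"angular":[0,0,0],"grip":0.15}
  ]
}}

```text
t: 37.78
tool_pos: [0.6108, -0.3039, 0.2462]
ee_rot: [3.142, 0.0, 0.039]
wrist_force: [-0.6, -0.0, 1.0]
width: 0.343
```

```bash
python3 vb.py side s34 "(.608,-.303,.04)" "(.609,-.303,.04)" .052 "(270,110,430,230)"
```

```text
[ 0.61079828 -0.30384044  0.24620153] [-3.14157821e+00  1.33407228e-04  3.93025824e-02] [-0.8143694  -0.78840672  0.66442354] 0.34402473831965313
```

View pics/s34o.png

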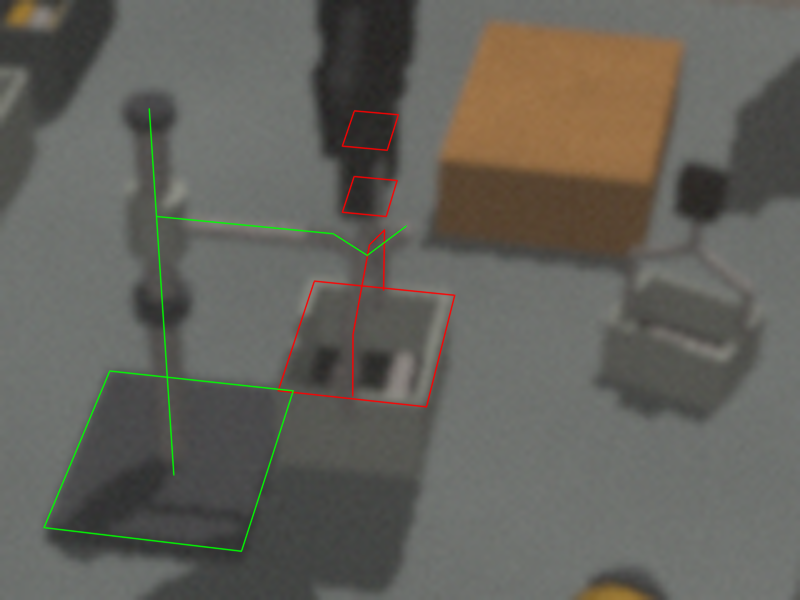

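Request:
{"api": "apply_moves", "payload": {
  "targets": [
    {"slide":[0,0,-1],"angular":[0,0,0],"grip":0.15},
    {"slide":[0,0,-1],"angular":[0,0,0],"grip":0.15},
    {"slide":[0,0,-1],"angular":[0,0,0],"grip":0.4},
    {"slide":[0,0,-1],"angular":[0,0,0],"grip":0.5},
    {"slide":[0,0,-1],"angular":[0,0,0],"grip":0.7},
    {"slide":[0,0,-1],"angular":[0,0,0],"grip":0.9},
    {"slide":[0,0,-1],"angular":[0,0,0],"grip":0.9},
    {"slide":[0,0,-1],"angular":[0,0,0],"grip":0.9}
  ]
}}

```text
t: 38.83
tool_pos: [0.6108, -0.3038, 0.2473]
ee_rot: [3.142, 0.0, 0.039]
wrist_force: [0.3, -0.2, 0.1]
width: 0.903
```

```bash
python3 vb.py wrist w35 "(.608,-.303,.04)" "(.609,-.303,.04)" .050;python3 vb.py side s35 "(.608,-.303,.04)" "(.609,-.303,.04)" .050 "(270,110,430,230)"
```

```text
[ 0.61082267 -0.30383372  0.2472736 ] [-3.14158517e+00  1.46926471e-05  3.93248688e-02] [-0.30669106 -0.04640651  0.06418401] 0.8987340383942041
[ 0.61081523 -0.30384967  0.2472589 ] [3.14155216e+00 6.73099592e-05 3.93360104e-02] [-0.56132221  0.15747949 -0.19007797] 0.8968436997041769
```

View pics/w35o.png

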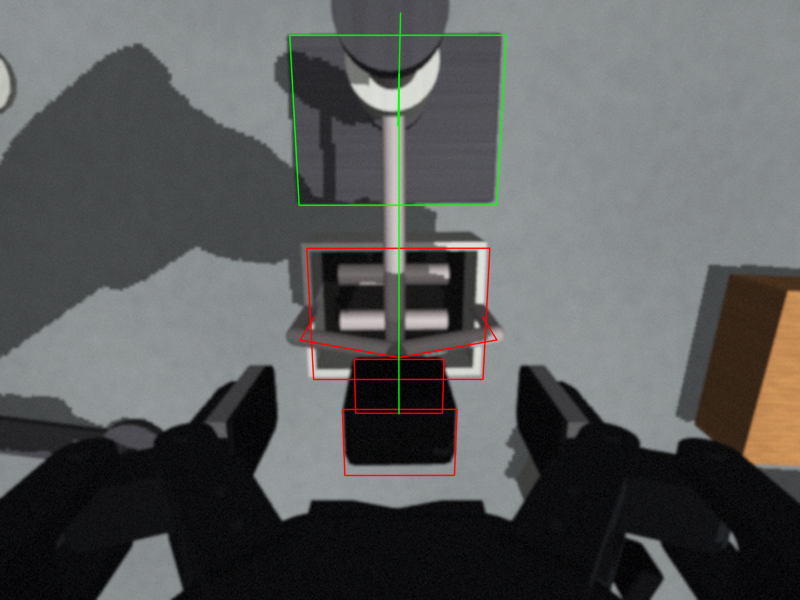

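View pics/s35o.png

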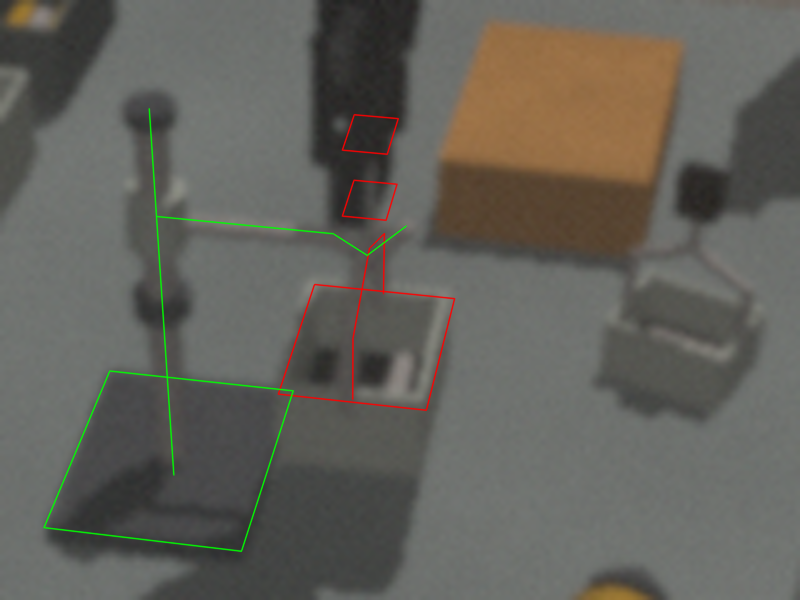

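Hanging freely, fingers clear on both sides. Retreat straight up, then back.

Request:
{"api": "apply_moves", "payload": {
  "targets": [
    {"slide":[0,0,-15],"angular":[0,0,0],"grip":0.95},
    {"slide":[0,0,-40],"angular":[0,0,0],"grip":0.95},
    {"slide":[0,0,-75],"angular":[0,0,0],"grip":0.95},
    {"slide":[0,0,-100],"angular":[0,0,0],"grip":0.95},
    {"slide":[-40,0,-100],"angular":[0,0,0],"grip":0.95},
    {"slide":[-80,0,-100],"angular":[0,0,0],"grip":0.95},
    {"slide":[-80,0,-100],"angular":[0,0,0],"grip":0.95},
    {"slide":[-80,0,-100],"angular":[0,0,0],"grip":0.95}
  ]
}}

```text
t: 39.92
tool_pos: [0.5315, -0.3069, 0.3483]
ee_rot: [3.141, -0.002, 0.04]
wrist_force: [0.2, 0.8, -0.4]
width: 0.951
```

```bash
python3 vb.py wrist w36 "(.608,-.303,.04)" "(.609,-.303,.04)" .050;python3 v.py side s36; python3 v.py top t36
```

```text
[ 0.53186975 -0.30669787  0.34787009] [ 3.14134711e+00 -1.13104136e-03  4.03751717e-02] [ 1.07995758 -0.19299572  0.50992357] 0.9537704940787314
[ 0.5319346  -0.3066769   0.34752108]
[ 0.5318301  -0.30668478  0.34728908]
```

View pics/w36o.png

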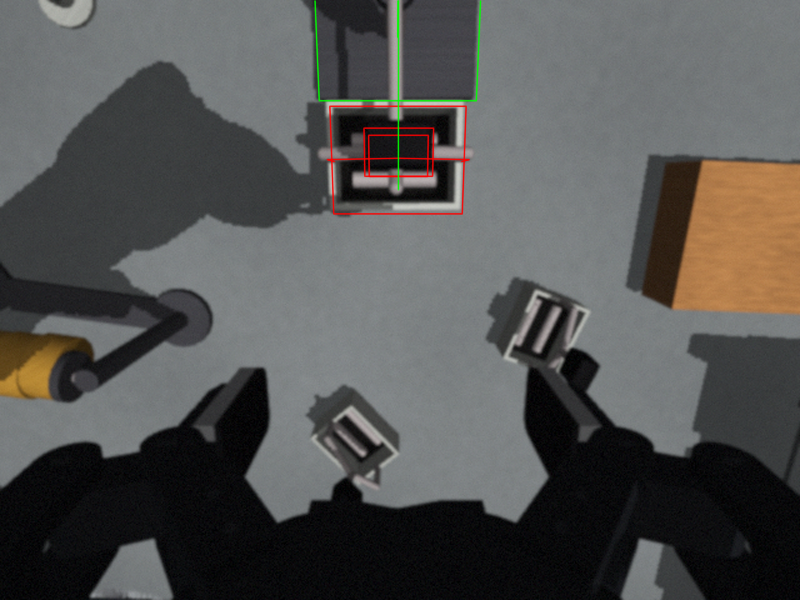

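View pics/s36.png

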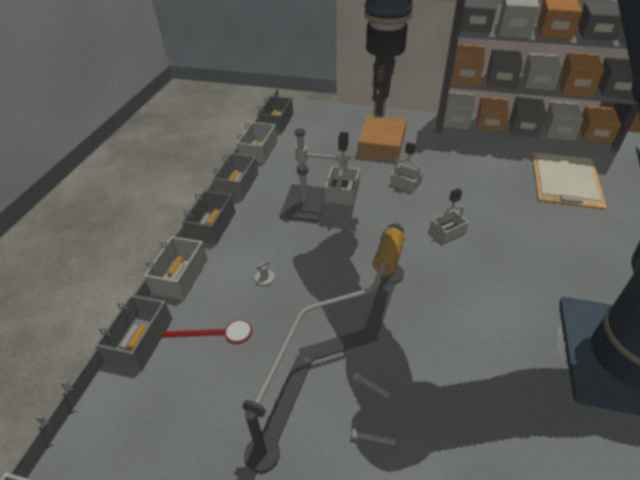

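View pics/t36.png

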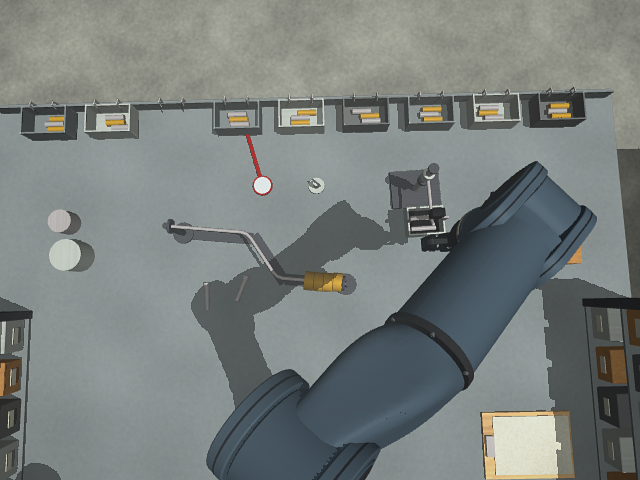

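```bash
python3 - <<'E'
from h import *
crop('t36',280,255,370,310,8,'t36c')
crop('s36',290,120,430,290,3.5,'s36c')
p=ld('t36')
for n,(u,v) in dict(l=(304,280),r=(345,283)).items(): print(n,proj(p,[*rl(-50,-190),.15]),proj(p,[*rl(-50,-102),.15]))
E
```

```text
l [342.30731918 283.27690536] [304.16501793 280.01349439]
r [342.30731918 283.27690536] [304.16501793 280.01349439]
```

View pics/t36c.png

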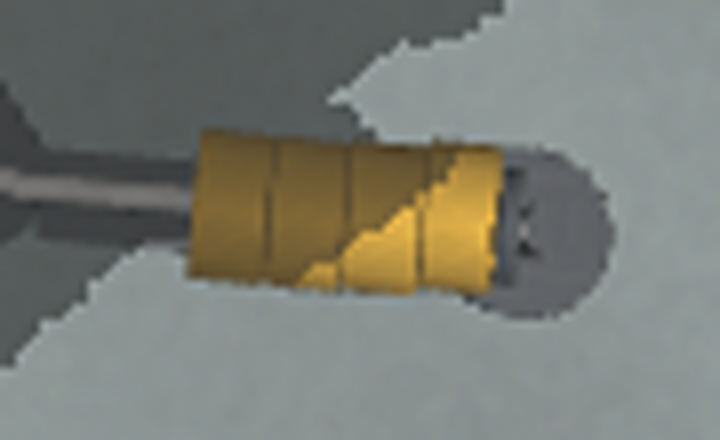

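View pics/s36c.png

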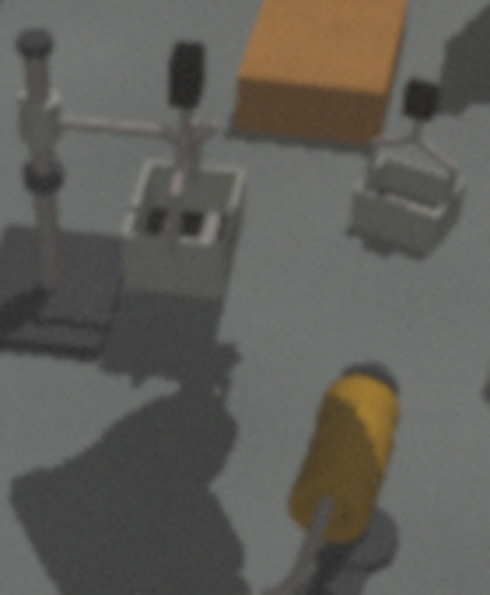

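```bash
python3 -c "
from h import *
print(ctrl.sign_off())"
```

```text
the job is handed in; nothing more can be done
None
```

The job is done and handed in at about 40 s of the 210 s allowed.

- **Spacers:** All four were present. I carried them one by one round both bends and pushed each against the stop or its neighbour until I felt 10–19 N. The last pictures show four rings flush against the stop disc. The row measures about 38.8 px, against 38.6 px expected for 88 mm.
- **Bin:** I chose the one that measured about 70 × 90 mm; the two look-alikes measured about 50 × 70 mm. I hung it on the hook and, still holding it, drew the hook down slowly. By the wrist force (7.9 N) the hook reached about 15 mm, roughly 11 mm past its rest with the bin on it and short of the 22 mm limit. I then eased it back to about 4–5 mm and let go. The last pictures show it hanging freely with the robot clear.
- **Bystanders:** The shear pins, fastener and mirror look to be where they started in the last top and side pictures, though the pins lie in the arm's shadow there.

No check failed. The camera and arm readings differed by 1–3 mm in places, within what the clearances allowed. I saw no sign of the bin being knocked aside or of the grip slackening. The hook travel is worked out from force and tool height, as there is no direct reading of it.

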